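# Change the specimen in the bench vice and file the others by lid colour

## Task

Change the specimen in the little bench vice: loosen its yellow wing knob all the way, pull the jaw open, take out the finished box, stand the blue-lidded box lid up and lengthwise in the middle of the bed between the jaws, slide the jaw gently shut until it presses the box against the fixed jaw, and turn the knob back until fully tight. File the finished box and every other green- or red-lidded box, at any time that suits, in the tray of its lid colour, and leave the jar, the dish and the can where they are.

Things in the scene. Friction and masses are not known exactly. Their poses are not given: they have to be found in the camera images.
- vice: Specimen vice, fixed. Base 290 x 70 mm, bed top at z = 12 mm. Origin on the underside; x along the jaws' travel, z up. Grey fixed jaw: inner face at x = -100 mm, 20 mm thick, top z = 46. Blue sliding jaw: 18 mm thick, 58 wide, top z = 47. A steel bar runs from it through the grey clamp block (x 99 to 145 mm, 62 wide, top z = 50, bears the knob) and sticks out beyond by up to 100 mm
- bed (a point): Point on the top of the bed, on the vice's centre line, at vice x = -68 mm: below the centre of the blue-lidded box once that box is clamped lengthwise against the fixed jaw. Axes as the vice
- jaw (a joint): Gap between the jaw faces in m, 0 to 0.11; grows as the jaw is pulled towards the knob. Starts clamped on the finished box. Unclamped it slides with about 3 N of friction and stays where it is left; with a 64 mm long box clamped lengthwise it reads 0.064
- jaw_grip (a point): Top centre of the black upright handle on the sliding jaw, 87 mm above the vice's underside. The handle is 14 mm (vice x) by 34 mm (vice y), standing 40 mm above the jaw; its centre is 9 mm behind the jaw's face (face at vice x = -100 mm + gap). Axes as the vice
- knob (a joint): Angle of the clamp knob in rad, 0 (fully tight, yellow wing along vice x) to 1.4 (fully loose, at the stop). Grows anticlockwise seen from above (loosening); the clamp bites below about 0.6. Turning takes up to about 0.3 N m; it stays where it is left, starts tight (0 to 0.08)
- knob_top (a point): Top centre of the knob's yellow wing, on its vertical axis, 90 mm above the vice's underside, at vice x = 122 mm (does not travel with the jaw). The wing is 56 mm long (this point's x, turning with the knob), 14 mm thick (y), 30 mm high; beside it is free air down to the clamp block, 40 mm below this point
- specimen: clear box (the next specimen) with a blue lid, 64 x 46 x 36 mm (its x, y, z; 0.09 kg, rigid, closed), origin at the centre of its underside, lid up at z = 36 mm; starts on the bench
- green_tray: green open tray, fixed to the bench, outer 240 x 130 x 32 mm (x, y, z), walls and floor 4 mm thick, origin at the centre of its underside; takes the green-lidded boxes. The two trays may swap sides
- red_tray: red open tray, fixed to the bench, outer 240 x 130 x 32 mm (x, y, z), walls and floor 4 mm thick, origin at the centre of its underside; takes the red-lidded boxes. The two trays may swap sides
- jar: Bystander: amber glass jar with white lid, 70 mm across, 120 mm tall, origin at the centre of its underside; leave it alone
- dish: Bystander: white shallow dish, 90 mm across, 16 mm tall, origin at the centre of its underside; leave it alone
- can: Bystander: orange drinks can, 66 mm across, 115 mm tall, origin at the centre of its underside; leave it alone
- green3: finished box: clear box with a green lid, 64 x 46 x 36 mm (its x, y, z; 0.09 kg, rigid, closed), origin at the centre of its underside, lid up at z = 36 mm; starts lengthwise in the vice, clamped between the jaws
- green1: clear box with a green lid, 64 x 46 x 36 mm (its x, y, z; 0.09 kg, rigid, closed), origin at the centre of its underside, lid up at z = 36 mm; starts on the bench; may be absent
- green2: clear box with a green lid, 64 x 46 x 36 mm (its x, y, z; 0.09 kg, rigid, closed), origin at the centre of its underside, lid up at z = 36 mm; starts on the bench; may be absent
- red1: clear box with a red lid, 64 x 46 x 36 mm (its x, y, z; 0.09 kg, rigid, closed), origin at the centre of its underside, lid up at z = 36 mm; starts on the bench; may be absent
- red2: clear box with a red lid, 64 x 46 x 36 mm (its x, y, z; 0.09 kg, rigid, closed), origin at the centre of its underside, lid up at z = 36 mm; starts on the bench; may be absent

How it is judged:
On the way, in this order (a step that is already met when the one before it is completed fails the run):
1. the clamp knob is loosened (value of joint knob above 1.1 rad), for 0.1 s.
2. the finished box is out of the vice (horizontal distance between green3 and bed above 0.08 m), for 0.1 s.
3. the blue-lidded box stands on the bed between the jaws, let go (x of specimen in the frame of vice between -0.075 and -0.01 m and y of specimen in the frame of vice between -0.016 and 0.016 m and z of specimen in the frame of vice between 0.009 and 0.017 m and angle between specimen's own z axis and vertical below 0.15 rad and value of joint jaw above 0.066 m and contact force between the fingers and specimen below 0.1 N), for 0.2 s.
4. the jaw is pressed on the box (contact force between jaw and specimen above 1 N and x of specimen in the frame of vice between -0.073 and -0.063 m and y of specimen in the frame of vice between -0.016 and 0.016 m and z of specimen in the frame of vice between 0.009 and 0.017 m and angle between specimen's own z axis and vertical below 0.15 rad and value of joint jaw between 0.061 and 0.0665 m), for 0.05 s.
5. the knob is tight again, with the box held (value of joint knob below 0.2 rad and x of specimen in the frame of vice between -0.073 and -0.063 m and y of specimen in the frame of vice between -0.016 and 0.016 m and z of specimen in the frame of vice between 0.009 and 0.017 m and angle between specimen's own z axis and vertical below 0.15 rad and value of joint jaw between 0.061 and 0.0665 m), for 0.2 s.
At the end, for the whole second after the job is handed in: Knob within 0.2 rad of fully tight; the blue-lidded box lid up on the bed between both jaws (gap 61 to 66.5 mm), within 16 mm of the vice's centre line; every green- or red-lidded box that is present lies at rest in the tray of its colour (all of step 5 and linear speed of each of specimen, green1, green2, green3, red1, red2 below 0.02 m/s and x of green1 in the frame of green_tray between -0.11 and 0.11 m and y of green1 in the frame of green_tray between -0.058 and 0.058 m and z of each of green1, green2, green3 in the frame of green_tray below 0.05 m and x of green2 in the frame of green_tray between -0.11 and 0.11 m and y of green2 in the frame of green_tray between -0.058 and 0.058 m and x of green3 in the frame of green_tray between -0.11 and 0.11 m and y of green3 in the frame of green_tray between -0.058 and 0.058 m and x of red1 in the frame of red_tray between -0.11 and 0.11 m and y of red1 in the frame of red_tray between -0.058 and 0.058 m and z of each of red1, red2 in the frame of red_tray below 0.05 m and x of red2 in the frame of red_tray between -0.11 and 0.11 m and y of red2 in the frame of red_tray between -0.058 and 0.058 m); the robot touches nothing.
It fails at once if the jar is moved by more than 3 cm or tipped over (distance of jar from where it was at the start of the episode above 0.03 m or angle between jar's own z axis and vertical above 0.6 rad).
It fails at once if the dish is moved by more than 3 cm or tipped over (distance of dish from where it was at the start of the episode above 0.03 m or angle between dish's own z axis and vertical above 0.6 rad).
It fails at once if the can is moved by more than 3 cm or tipped over (distance of can from where it was at the start of the episode above 0.03 m or angle between can's own z axis and vertical above 0.6 rad).
It fails at once if the jaw crushes the specimen box (over 60 N) (contact force between jaw and specimen above 60 N).
Of green1, green2, red1, red2 only 3 to 4 are there at a start; the rules pass over those that are not, and their reading is None.
At some moment in a run one of green1, green2, red1, red2 may be knocked a few centimetres aside while the robot is not near it.
Once in a run the grip may slacken for a moment while it holds something.
It also fails if it takes over 208 s, if anything falls off the work surface, if the arm or the gripper's body presses on something with over 40 N, if the wrist force passes 120 N, or if a joint passes its speed limit or range.

## Robot

A 6-joint arm with a two-finger parallel gripper is mounted at the origin on the work surface. World frame = base frame: x ahead of the robot, y to its left, z up, the work surface at z = 0. Lengths are in m, angles in rad, forces in N, time in s.
With the tool pointing down it reaches from about 0.4 to 0.825 m from the base axis. Payload 7 kg.
Tool frame: the origin (TCP) lies at the very end of the fingers, on their centre line; the grasp point (between the pads) lies 19 mm behind it; z points along the fingers, y is the direction in which the jaws open and shut (so a half turn about z gives the same grasp; the last joint's range is limited). The gripper opens to 85 mm and grips with 20 to 120 N. Pads are 22 mm wide; open, the fingers measure 114 mm over their backs; the gripper's body (76 mm by 85 mm) begins 54 mm behind the grasp point. The pads swing forward as they close: fully open they stand 13 mm farther back than shut.
Start: joints at [1.465, 0.359, 0.012, 0, -1.224, -0.288], TCP at [0.259, 0.623, 0.231] pointing down, gripper open.
Joint ranges: [-3.07, 3.07], [-1.43, 2.12], [-1.02, 1.25], [-3.03, 1.67], [-3.05, -0], [-3.03, 3.03]. Speed limits (rad/s): [2.39, 2.39, 3.01, 3.14, 3.14, 3.14].

## Interface

Orientations are given as a unit quaternion [x, y, z, w].
In Python, from cell import manip gives the robot as it stands.
- The arm moves only by the tool servo_tool, never from a script. Its argument "rows" is text: rows parted by semicolons, each of 7 numbers parted by spaces: the shift along the tool's x, y, z in units of 40 mm (1.0 is 40 mm), then the turn, a rotation vector about the tool's x, y, z in units of 6 degrees (1.0 is 6 degrees), then the opening in per cent of the stroke, from 0 (shut) to 100 (fully open). In form: dx dy dz wx wy wz hand; .... A call has 1 to 8 rows; each row shifts and turns the commanded pose from where the row before left it, along the tool's axes as they then stand; what a row does not reach is not made up. A row lasts 1/12 s, in which the tool goes at most 41.7 mm and 7.16 degrees, less where a joint would pass 70% of its speed; a pose out of reach is approached as far as the arm can. A call is refused whole if a number of a shift passes 1 or a number of a turn 1, either way. A call with a gripper value outside its range is refused whole. The fingers move at their own pace and stop on an object; the grip force is fixed at half the most. Time passes only in rows, so rows that do not move let the fingers close. It gives the time, the measured TCP pose, the force and the opening at its end, in the units of the state.
- manip.state(): the state, without advancing time (a new reading comes with each control period).
- manip.capture(name): name is "scene" or "top" or "wrist"; returns (picture, depth): 480x640x3 uint8, blue, green, red; 480x640 float32, m along the optical axis (not along the pixel's ray), 0 where there is no reading.
- manip.calibration(name): a dict with "mtx" (3x3 intrinsics, pixels), "k1" (the pictures are not rectified: a ray, as slopes to the right and down, at radius r is drawn at 1 + k1 r^2 times it, then the intrinsics apply), "rvec" (rotation vector, rad) and "tvec" (3), from world to camera coordinates, as OpenCV has them. Camera axes: x right, y down, z forward; pixel columns grow to the right and rows downward; lengths in m; the calibration is good to about 2 mm. A picture is of the moment at which its call begins: read the wrist's pose just before it. calibration takes no time and is no camera call; for the wrist camera it gives the pose at the moment of the call.
- manip.finish_job(): hands the job in, once; it reports no verdict.
The state is a dict: "t": time; "joint_pos": joint angles; "joint_vel": joint speeds; "tau": joint torques, N m; "position": TCP position; "tcp_rot": TCP orientation; "ft_force": force on the tool from outside, world axes, zero at the start; "ft_torque": the same for the moment, N m; "finger_gap": opening from 0.0 (shut) to 1.0 (fully open).
Only numpy, scipy, OpenCV 4.12 (cv2) and the standard library are available. Lean on these libraries where they do the work, as an engineer would, in place of code of your own. Each camera call takes 0.05 s, during which the arm holds its last target.

## Working session

There is one attempt and no reset: what is moved stays moved. The work goes in short steps, Python scripts to look and compute and a tool call to move; the robot and the scene stay as the last step left them, time stands still between calls to the robot, and variables do not carry over. Pictures are saved under pics/ and viewed, and the job is handed in when it is done.

Besides the shell and the picture viewer there is one more tool, called after ">>>" in YAML: its name, and indented under it one key for each argument. servo_tool: Moves the arm, as the interface text tells. Its arguments: {"type":"object","properties":{"rows":{"type":"string"}},"required":["rows"]}

```bash
mkdir -p pics; ls; cat > h.py <<'E'
from cell import manip
import numpy as np, cv2
from scipy.spatial.transform import Rotation as R
def cal(n):
    c=manip.calibration(n); M=np.array(c['mtx'],float); k=float(c['k1'])
    Rm=R.from_rotvec(np.array(c['rvec'],float).ravel()).as_matrix(); t=np.array(c['tvec'],float).ravel()
    return M,k,Rm,t
def px2ray(C,uv):
    M,k,Rm,t=C
    uv=np.atleast_2d(np.array(uv,float)).reshape(-1,1,2)
    p=cv2.undistortPoints(uv,M,np.array([k,0,0,0.]),None,None,None).reshape(-1,2)
    d=np.c_[p,np.ones(len(p))]
    return -Rm.T@t, d@Rm
def onplane(C,uv,z):
    o,d=px2ray(C,uv); s=(z-o[2])/d[:,2]; return o+d*s[:,None]
def proj(C,P):
    M,k,Rm,t=C
    return cv2.projectPoints(np.atleast_2d(np.array(P,float)),cv2.Rodrigues(Rm)[0],t,M,np.array([k,0,0,0.]))[0].reshape(-1,2)
E
python3 - <<'E'
from h import *
print(manip.state())
for n in ('scene','top','wrist'):
    C=cal(n); print(n,C[0].tolist(),C[1],-C[2].T@C[3],C[2][2])
    p,d=manip.capture(n); cv2.imwrite(f'pics/{n}0.png',p); np.save(f'pics/{n}0.npy',d)
E
```

```text
pics
{'t': 0.0, 'joint_pos': array([ 1.46509259e+00,  3.59390031e-01,  1.10403110e-02, -3.40295830e-04,
       -1.22407535e+00, -2.88103899e-01]), 'joint_vel': array([-0.00116342, -0.00035772,  0.00085842,  0.00163042,  0.00063683,
       -0.00124278]), 'tau': array([-1.25220406e-03, -5.83312762e+01,  2.93416715e+01,  6.93703204e+00,
       -6.10251969e-03, -1.37975647e-05]), 'position': array([0.25884303, 0.62287615, 0.23035534]), 'tcp_rot': array([ 9.80665319e-01, -1.95690681e-01, -8.51429518e-05,  8.25556680e-04]), 'ft_force': array([ 0.77994281, -0.51693313, -0.40391247]), 'ft_torque': array([ 0.00121454, -0.00356959,  0.00595829]), 'finger_gap': 0.9967091336005833}
scene [[526.8425704646193, 0.0, 317.22798824840663], [0.0, 526.8425704646193, 246.66289337917542], [0.0, 0.0, 1.0]] -0.02286676908377825 [1.33992041 0.41421744 0.8179565 ] [-0.68173165 -0.36769765 -0.63248747]
top [[461.54632117511426, 0.0, 324.0894858281447], [0.0, 461.54632117511426, 234.29333812950014], [0.0, 0.0, 1.0]] 0.011691395480570436 [ 0.3903552  -0.01784189  1.06943714] [ 0.16504368  0.02586519 -0.98594705]
wrist [[362.7673015158431, 0.0, 324.62181492993903], [0.0, 362.7673015158431, 240.57302315503912], [0.0, 0.0, 1.0]] -0.02460369569628052 [0.31984883 0.59766112 0.37265941] [-0.24193353  0.09917403 -0.96521121]
```

View pics/top0.png

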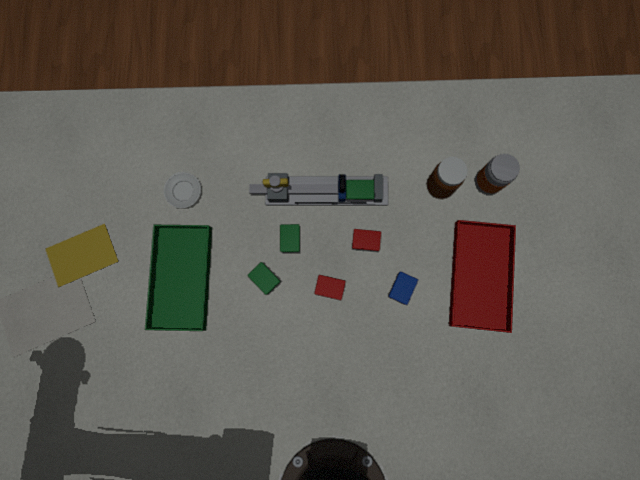

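View pics/scene0.png

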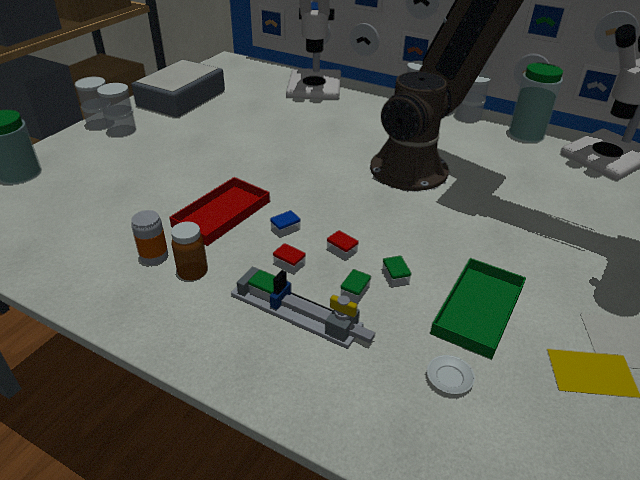

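View pics/wrist0.png

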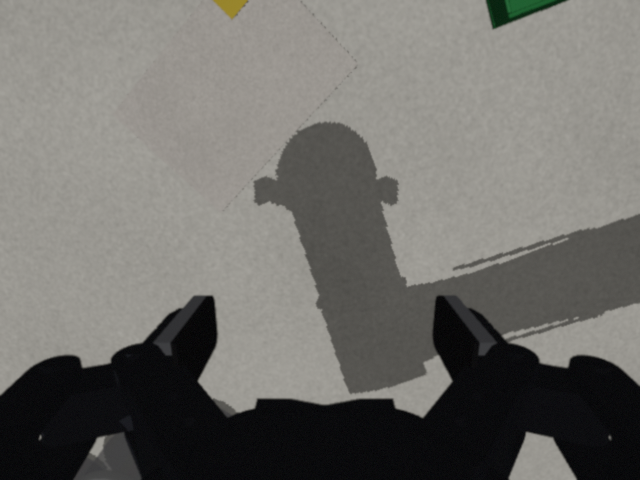

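The top view shows the vice at (325,190) with the knob on the left at (275,183) and the finished green box at (360,190). Green boxes are at (290,238) and (264,278), red at (367,240) and (330,287), blue at (403,288). The green tray is left (180,278), the red tray right (483,276), the dish is at (183,190), and the jar and can at (447,178) and (497,174).

```bash
cat >> h.py <<'E'
def mask(p,col):
    h=cv2.cvtColor(p,cv2.COLOR_BGR2HSV); H,S,V=cv2.split(h)
    r={'g':(H>45)&(H<80)&(S>120)&(V>45),'b':(H>100)&(H<125)&(S>120)&(V>60),'r':((H<6)|(H>174))&(S>140)&(V>60),'y':(H>18)&(H<33)&(S>130)&(V>70)}[col]
    return r.astype(np.uint8)*255
def lids(p,C,cols='gbr',z=0.036,amin=150,amax=1500):
    out=[]
    for c in cols:
        for cn in cv2.findContours(mask(p,c),cv2.RETR_EXTERNAL,cv2.CHAIN_APPROX_NONE)[0]:
            if amin<cv2.contourArea(cn)<amax:
                P=onplane(C,cn.reshape(-1,2),z)[:,:2]
                (cx,cy),(w,h),a=cv2.minAreaRect((P*1000).astype(np.float32))
                if w<h: a+=90; w,h=h,w
                a=(a+90)%180-90
                out.append((c,round(cx),round(cy),round(w),round(h),round(a,1),cn.reshape(-1,2).mean(0).round().tolist()))
    return out
E
python3 - <<'E'
from h import *
for n in ('top','scene'):
    p=cv2.imread(f'pics/{n}0.png'); C=cal(n)
    print(n)
    for l in lids(p,C): print(l)
    for l in lids(p,C,'gr',0.032,2000,20000): print('tray',l)
    for l in lids(p,C,'y',0.09,60,600): print('knob',l)
C=cal('top');p=cv2.imread('pics/top0.png')
cv2.imwrite('pics/tz.png',cv2.resize(p[150:230,230:400],None,fx=4.6,fy=4.6,interpolation=cv2.INTER_CUBIC))
E
```

```text
top
('g', 466, 147, 60, 42, 44.8, [264.0, 278.0])
('g', 556, 88, 60, 43, -0.2, [289.0, 238.0])
('g', 668, -74, 62, 43, 88.8, [360.0, 189.0])
('b', 440, -164, 62, 44, -26.3, [403.0, 288.0])
('r', 444, -1, 61, 43, 76.8, [330.0, 287.0])
('r', 550, -86, 61, 44, 83.3, [366.0, 240.0])
tray ('g', 473, 341, 235, 126, -2.0, [179.0, 287.0])
tray ('r', 467, -344, 238, 130, -6.7, [491.0, 273.0])
scene
('g', 657, -83, 64, 51, 88.4, [263.0, 281.0])
('g', 558, 90, 65, 46, -0.1, [356.0, 281.0])
('g', 467, 148, 65, 44, 44.6, [396.0, 266.0])
('g', 412, -1265, 132, 59, 54.3, [7.0, 117.0])
('g', -982, 207, 141, 138, -88.5, [545.0, 69.0])
('b', 443, -163, 67, 53, -25.4, [284.0, 220.0])
('b', -532, 356, 123, 92, 2.8, [563.0, 119.0])
('b', -530, -334, 157, 115, -89.8, [380.0, 78.0])
('b', -541, -477, 196, 98, 53.1, [347.0, 71.0])
('b', -532, -840, 320, 128, 84.9, [273.0, 55.0])
('b', -758, -1153, 446, 89, 36.0, [241.0, 30.0])
('r', 553, -84, 67, 50, 83.3, [289.0, 255.0])
('r', 447, 0, 67, 51, 76.3, [342.0, 241.0])
tray ('g', 472, 344, 243, 129, -1.8, [478.0, 294.0])
```

View pics/tz.png

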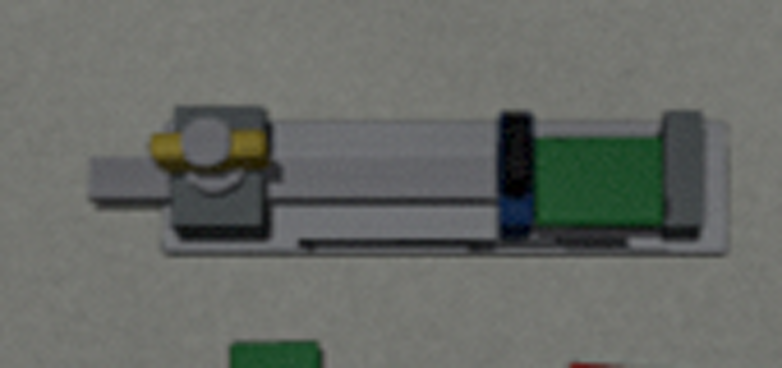

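```bash
python3 - <<'E'
from h import *
C=cal('top');p=cv2.imread('pics/top0.png')
f=lambda x,y:(230+(x+.5)/4.6-.5,150+(y+.5)/4.6-.5)
print('box',[l for l in lids(p,C,'g',0.048) if l[1]>600])
print('boxS',[l for l in lids(cv2.imread('pics/scene0.png'),cal('scene'),'g',0.048) if 620<l[1]<700])
print('knob boss',onplane(C,[f(207,142)],.09))
print('wing ends', onplane(C,[f(150,145),f(267,142)],.09))
print('handle top',onplane(C,[f(515,155),f(502,120),f(530,120),f(502,190),f(530,190)],.087))
print('block top corners',onplane(C,[f(175,107),f(266,107),f(266,228),f(175,228)],.05))
print('fixed jaw top',onplane(C,[f(664,112),f(703,112),f(703,232),f(664,232)],.046))
print('base',onplane(C,[f(163,250),f(728,252),f(728,121)],.012))
C=cal('scene');p=cv2.imread('pics/scene0.png')
cv2.imwrite('pics/sz.png',cv2.resize(p[260:360,225:385],None,fx=5,fy=5,interpolation=cv2.INTER_CUBIC))
E
```

```text
box [('g', 664, -73, 62, 42, 88.8, [360.0, 189.0])]
boxS [('g', 668, -75, 63, 50, 88.4, [263.0, 281.0])]
knob boss [[0.6763541  0.11522465 0.09      ]]
wing ends [[0.67544483 0.14259245 0.09      ]
 [0.67574646 0.08644368 0.09      ]]
handle top [[ 0.66767169 -0.0319608   0.087     ]
 [ 0.68510961 -0.02607398  0.087     ]
 [ 0.6848175  -0.039469    0.087     ]
 [ 0.65059227 -0.02544236  0.087     ]
 [ 0.65031549 -0.03876398  0.087     ]]
block top corners [[0.70645371 0.13677498 0.05      ]
 [0.70547141 0.09119676 0.05      ]
 [0.64345748 0.09121107 0.05      ]
 [0.64435891 0.13635498 0.05      ]]
fixed jaw top [[ 0.69976936 -0.10711688  0.046     ]
 [ 0.69934027 -0.12646652  0.046     ]
 [ 0.63806214 -0.12440655  0.046     ]
 [ 0.63845136 -0.10523735  0.046     ]]
base [[ 0.64236849  0.14819512  0.012     ]
 [ 0.6356003  -0.14025853  0.012     ]
 [ 0.70453294 -0.14270816  0.012     ]]
```

View pics/sz.png

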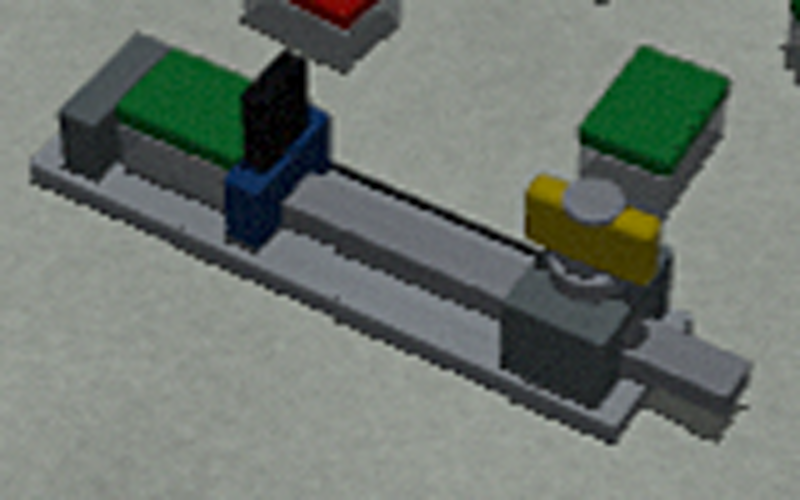

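```bash
cat >> h.py <<'E'
def tool():
    s=manip.state(); Rm=R.from_quat(s['tcp_rot']).as_matrix()
    return s,Rm,np.degrees(np.arctan2(Rm[1,0],Rm[0,0]))
def go(x,y,z,psi=None,pr=True):
    """units still to go, shift expressed in axes tool has (a) now and (b) after turning to psi"""
    s,Rm,p0=tool(); d=np.array([x,y,z])-s['position']
    print('t %.1f pos'%s['t'],s['position'].round(4),'psi %.2f tilt %.2f'%(p0,np.degrees(np.arccos(-Rm[2,2]))),'gap %.3f'%s['finger_gap'],'F',s['ft_force'].round(1))
    print(' now axes:',(Rm.T@d/.04).round(2))
    if psi is not None:
        w=-((psi-p0+180)%360-180)/6
        p=np.radians(psi); A=np.array([[np.cos(p),np.sin(p),0],[np.sin(p),-np.cos(p),0],[0,0,-1]])
        print(' turned axes:',(A.T@d/.04).round(2),'wz',round(w,2),'norm mm',(np.linalg.norm(d)*1000).round())
E
python3 -c "
from h import *
go(.6755,.115,.13,-91.4)"
```

```text
t 0.1 pos [0.2589 0.623  0.2306] psi -22.57 tilt 0.07 gap 0.999 F [-0.2  0.1 -0.1]
 now axes: [14.49  7.73  2.53]
 turned axes: [ 12.44 -10.72   2.51] wz 11.47 norm mm 665.0
```

>>> servo_tool:
  rows: "0 0 0 0 0 1 100; 0 0 0 0 0 1 100; 0 0 0 0 0 1 100; 0 0 0 0 0 1 100; 0 0 0 0 0 1 100; 0 0 0 0 0 1 100; 0 0 0 0 0 1 100; 0 0 0 0 0 1 100"

```text
t: 0.82
position: [0.2589, 0.6231, 0.2309]
tcp_rot: [0.815, -0.58, 0.0, 0.0]
ft_force: [-0.7, -0.2, 0.1]
finger_gap: 1.001
```

>>> servo_tool:
  rows: "0 0 0 0 0 1 100; 0 0 0 0 0 1 100; 0 0 0 0 0 1 100; 0 0 0 0 0 0.5 100"

```text
t: 1.15
position: [0.2589, 0.6231, 0.2309]
tcp_rot: [-0.695, 0.719, -0.0, -0.0]
ft_force: [-0.5, -0.0, -0.2]
finger_gap: 1.001
```

```bash
python3 -c "
from h import *
go(.6755,.115,.13,-91.4)"
```

```text
t 1.1 pos [0.2589 0.6231 0.2309] psi -91.91 tilt 0.04 gap 1.001 F [-0.5 -0.  -0.2]
 now axes: [ 12.35 -10.83   2.53]
 turned axes: [ 12.44 -10.72   2.52] wz -0.08 norm mm 665.0
```

>>> servo_tool:
  rows: "0.77 -0.67 0 0 0 0 100; 0.77 -0.67 0 0 0 0 100; 0.77 -0.67 0 0 0 0 100; 0.77 -0.67 0 0 0 0 100; 0.77 -0.67 0 0 0 0 100; 0.77 -0.67 0 0 0 0 100; 0.77 -0.67 0 0 0 0 100; 0.77 -0.67 0 0 0 0 100"

```text
t: 1.82
position: [0.4674, 0.3694, 0.2313]
tcp_rot: [-0.698, 0.717, 0.0, -0.0]
ft_force: [2.0, 1.2, -0.0]
finger_gap: 1.002
```

>>> servo_tool:
  rows: "0.77 -0.67 0 0 0 0 100; 0.77 -0.67 0 0 0 0 100; 0.77 -0.67 0 0 0 0 100; 0.77 -0.67 0 0 0 0 100; 0.77 -0.67 0 0 0 0 100; 0.77 -0.67 0 0 0 0 100; 0 0 1 0 0 0 100; 0 0 0 0 0 0 100"

```text
t: 2.48
position: [0.6203, 0.1787, 0.1847]
tcp_rot: [-0.696, 0.718, 0.002, -0.004]
ft_force: [-2.4, 0.6, -3.2]
finger_gap: 0.999
```

```bash
python3 -c "
from h import *
go(.6755,.115,.13,-91.4)
C=cal('wrist');p,d=manip.capture('wrist');cv2.imwrite('pics/w1.png',p);print(C[3])
print(proj(C,[[.6755,.115,.09],[.6755,.143,.09],[.6755,.087,.09]]))"
```

```text
t 2.5 pos [0.6203 0.1787 0.1847] psi -91.86 tilt 0.51 gap 0.999 F [-2.4  0.6 -3.2]
 now axes: [ 1.54 -1.44  1.36]
 turned axes: [ 1.56 -1.42  1.37] wz -0.08 norm mm 100.0
[ 0.61231983 -0.21486374  0.28648541]
[[232.94895602 150.17525742]
 [237.06448919 194.16281998]
 [228.65511767 103.55476204]]
```

View pics/w1.png

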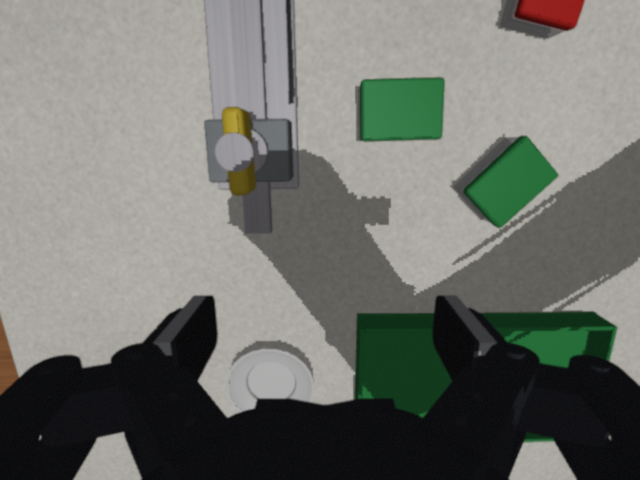

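Wrist view: the knob boss is at (235,151), with the wing from (233,108) to (242,194). My prediction was (233,150), so the two agree within about 2 mm.

```bash
python3 -c "
from h import *
C=cal('wrist')
print(onplane(C,[[235.5,151]],.09), onplane(C,[[237,110],[236,108],[242,190]],.088))
go(.6755,.115,.13,-91.4)"
```

```text
[[0.67504597 0.11678424 0.09      ]] [[0.6722777  0.09167841 0.088     ]
 [0.67280201 0.09046141 0.088     ]
 [0.67350721 0.14214649 0.088     ]]
t 2.5 pos [0.6204 0.1798 0.1874] psi -91.73 tilt 0.45 gap 1.000 F [-0.6 -0.3  0.1]
 now axes: [ 1.57 -1.44  1.43]
 turned axes: [ 1.59 -1.42  1.44] wz -0.05 norm mm 103.0
```

>>> servo_tool:
  rows: "0.78 -0.71 0.4 0 0 -0.08 100; 0.76 -0.71 0.9 0 0 0 100; 0 0 0 0 0 0 100; 0 0 0 0 0 0 100"

```text
t: 2.87
position: [0.6686, 0.1286, 0.1486]
tcp_rot: [-0.7, 0.714, 0.0, -0.001]
ft_force: [-0.8, 0.2, 0.7]
finger_gap: 0.999
```

```bash
python3 -c "
from h import *
go(.6755,.115,.13,-91.4)
C=cal('wrist');p,d=manip.capture('wrist');cv2.imwrite('pics/w2.png',p)
print(proj(C,[[.6755,.115,.09],[.6755,.143,.09],[.6755,.087,.09]]))"
```

```text
t 2.9 pos [0.6686 0.1286 0.1486] psi -91.13 tilt 0.16 gap 0.999 F [-0.8  0.2  0.7]
 now axes: [ 0.34 -0.18  0.47]
 turned axes: [ 0.34 -0.18  0.47] wz 0.05 norm mm 24.0
[[311.82835149 237.89423857]
 [313.22681697 283.59406745]
 [310.33958661 188.88236032]]
```

View pics/w2.png

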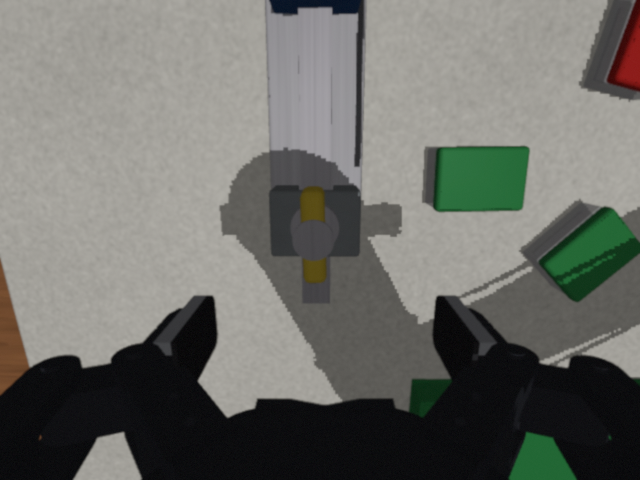

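>>> servo_tool:
  rows: "0.35 -0.16 0 0 0 0 100; 0 0 0.5 0 0 0 100; 0 0 0 0 0 0 100"

```text
t: 3.17
position: [0.6739, 0.1154, 0.1285]
tcp_rot: [-0.701, 0.714, 0.001, -0.0]
ft_force: [-0.9, -0.1, -1.6]
finger_gap: 0.998
```

```bash
python3 -c "
from h import *
go(.675,.1145,.058,-91.4)"
```

```text
t 3.2 pos [0.6739 0.1154 0.1285] psi -91.05 tilt 0.08 gap 0.998 F [-0.9 -0.1 -1.6]
 now axes: [ 0.02 -0.03  1.76]
 turned axes: [ 0.02 -0.03  1.76] wz 0.06 norm mm 71.0
```

>>> servo_tool:
  rows: "0 -0.03 0.9 0 0 0.06 100; 0 0 0.86 0 0 0 100; 0 0 0 0 0 0 40; 0 0 0 0 0 0 20; 0 0 0 0 0 0 0; 0 0 0 0 0 0 0; 0 0 0 0 0 0 0; 0 0 0 0 0 0 0"

```text
t: 3.83
position: [0.6752, 0.1152, 0.0609]
tcp_rot: [-0.698, 0.716, 0.0, -0.0]
ft_force: [-12.6, 5.4, 32.1]
finger_gap: 0.156
```

```bash
python3 -c "
from h import *
go(.675,.1145,.058,-91.4)"
```

```text
t 3.8 pos [0.6752 0.1152 0.0609] psi -91.43 tilt 0.05 gap 0.156 F [-12.6   5.4  32.1]
 now axes: [0.02 0.   0.07]
 turned axes: [0.02 0.   0.07] wz -0.01 norm mm 3.0
```

>>> servo_tool:
  rows: "0 0 -0.07 0 0 0 0; 0 0 0 0 0 0 0; 0 0 0 0 0 0 0"

```text
t: 4.08
position: [0.6751, 0.1152, 0.0612]
tcp_rot: [-0.698, 0.716, 0.001, -0.001]
ft_force: [-3.5, 3.5, -4.3]
finger_gap: 0.153
```

```bash
python3 -c "
from h import *
go(.675,.1145,.058,-91.4)"
```

```text
t 4.1 pos [0.6751 0.1152 0.0612] psi -91.46 tilt 0.10 gap 0.153 F [-3.5  3.5 -4.3]
 now axes: [0.02 0.   0.08]
 turned axes: [0.02 0.   0.08] wz -0.01 norm mm 3.0
```

>>> servo_tool:
  rows: "0 0 0 0 0 -0.7 0; 0 0 0 0 0 -0.8 0; 0 0 0 0 0 -0.8 0; 0 0 0 0 0 -0.8 0; 0 0 0 0 0 -0.8 0; 0 0 0 0 0 -0.8 0; 0 0 0 0 0 -0.8 0; 0 0 0 0 0 -0.8 0"

```text
t: 4.75
position: [0.6757, 0.1154, 0.0613]
tcp_rot: [0.893, -0.45, -0.0, -0.0]
ft_force: [-0.9, 4.2, -6.4]
finger_gap: 0.155
```

>>> servo_tool:
  rows: "0 0 0 0 0 -0.8 0; 0 0 0 0 0 -0.8 0; 0 0 0 0 0 -0.8 0; 0 0 0 0 0 -0.8 0; 0 0 0 0 0 -0.8 0; 0 0 0 0 0 -0.8 0; 0 0 0 0 0 -0.8 0; 0 0 0 0 0 -0.5 0"

```text
t: 5.42
position: [0.6761, 0.1159, 0.0612]
tcp_rot: [0.989, -0.146, -0.0, -0.001]
ft_force: [-1.3, 6.2, -7.9]
finger_gap: 0.152
```

```bash
python3 -c "
from h import *
go(.675,.1145,.058,-11.4);print(manip.state()['ft_torque'])"
```

```text
t 5.4 pos [0.6761 0.1159 0.0612] psi -16.80 tilt 0.07 gap 0.152 F [-1.3  6.2 -7.9]
 now axes: [-0.01  0.04  0.08]
 turned axes: [-0.02  0.04  0.08] wz -0.9 norm mm 4.0
[ 2.10539259  0.40282442 -0.18628605]
```

>>> servo_tool:
  rows: "0 0 0 0 0 -0.4 0; 0 0 0 0 0 -0.3 0; 0 0 0 0 0 0 0; 0 0 0 0 0 0 0"

```text
t: 5.75
position: [0.6761, 0.116, 0.0613]
tcp_rot: [0.994, -0.112, -0.0, -0.001]
ft_force: [-1.6, 6.4, -8.2]
finger_gap: 0.151
```

```bash
python3 -c "
from h import *
go(.675,.1145,.058,-11.4);print(manip.state()['ft_torque'])"
```

```text
t 5.8 pos [0.6761 0.116  0.0613] psi -12.82 tilt 0.06 gap 0.151 F [-1.6  6.4 -8.2]
 now axes: [-0.02  0.04  0.08]
 turned axes: [-0.02  0.04  0.08] wz -0.24 norm mm 4.0
[2.05162861 0.34555857 0.1654816 ]
```

>>> servo_tool:
  rows: "0 0 0 0 0 0 30; 0 0 0 0 0 0 60; 0 0 0 0 0 0 60; 0 0 -0.9 0 0 0 60; 0 0 -0.9 0 0 0 60; 0 0 -0.5 0 0 1 60; 0 0 0 0 0 1 60; 0 0 0 0 0 1 60"

```text
t: 6.42
position: [0.6777, 0.115, 0.157]
tcp_rot: [0.963, -0.268, 0.002, -0.001]
ft_force: [-0.3, -0.4, -1.1]
finger_gap: 0.598
```

>>> servo_tool:
  rows: "0 0 0 0 0 1 60; 0 0 0 0 0 1 60; 0 0 0 0 0 1 60; 0 0 0 0 0 1 60; 0 0 0 0 0 1 60; 0 0 0 0 0 1 60; 0 0 0 0 0 1 60; 0 0 0 0 0 1 60"

```text
t: 7.08
position: [0.6766, 0.1146, 0.1546]
tcp_rot: [0.771, -0.637, 0.001, -0.0]
ft_force: [-0.5, 0.1, -0.7]
finger_gap: 0.603
```

>>> servo_tool:
  rows: "0 0 0 0 0 1 60; 0 0 0 0 0 1 60; 0.9 0 0 0 0 0 60; 0.9 0 0 0 0 0 60; 0.9 0 0 0 0 0 60; 0.5 0 0 0 0 0 60; 0 0 0 0 0 0 60; 0 0 0 0 0 0 60"

```text
t: 7.75
position: [0.6746, -0.0148, 0.1545]
tcp_rot: [-0.701, 0.713, -0.001, 0.0]
ft_force: [-0.6, 0.8, -0.7]
finger_gap: 0.598
```

```bash
python3 -c "
from h import *
go(.669,-.031,.068,-91.4)
C=cal('wrist');p,d=manip.capture('wrist');cv2.imwrite('pics/w3.png',p)
print(proj(C,[[.669,-.031,.087]]))
p,d=manip.capture('top');cv2.imwrite('pics/t3.png',p)
"
```

```text
t 7.8 pos [ 0.6746 -0.0148  0.1545] psi -90.98 tilt 0.07 gap 0.598 F [-0.6  0.8 -0.7]
 now axes: [0.41 0.13 2.16]
 turned axes: [0.41 0.13 2.16] wz 0.07 norm mm 88.0
[[333.49937723 229.42783894]]
```

View pics/w3.png

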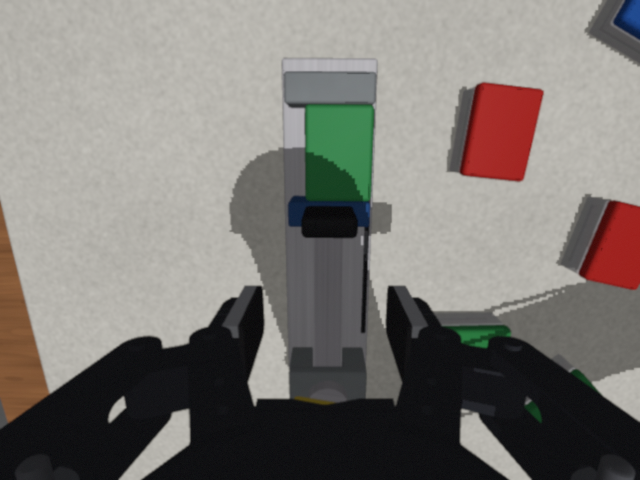

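>>> servo_tool:
  rows: "0.45 0.11 0.5 0 0 0.07 75; 0 0 0.85 0 0 0 75; 0 0 0.85 0 0 0 75; 0 0 0.06 0 0 0 75; 0 0 0 0 0 0 75"

```text
t: 8.27
position: [0.6684, -0.0304, 0.0616]
tcp_rot: [-0.7, 0.714, 0.001, -0.002]
ft_force: [-0.2, 0.3, 1.4]
finger_gap: 0.75
```

```bash
python3 -c "
from h import *
go(.670,-.0325,.064,-91.4)"
```

```text
t 8.3 pos [ 0.6684 -0.0304  0.0616] psi -91.19 tilt 0.25 gap 0.750 F [-0.2  0.3  1.4]
 now axes: [ 0.05 -0.04 -0.06]
 turned axes: [ 0.05 -0.04 -0.06] wz 0.03 norm mm 4.0
```

>>> servo_tool:
  rows: "0.05 -0.04 -0.06 0 0 0 50; 0 0 0 0 0 0 35; 0 0 0 0 0 0 20; 0 0 0 0 0 0 20; 0 0 0 0 0 0 20"

```text
t: 8.68
position: [0.6718, -0.0327, 0.0688]
tcp_rot: [-0.699, 0.715, -0.001, 0.001]
ft_force: [-3.6, 0.8, 7.7]
finger_gap: 0.381
```

```bash
python3 -c "
from h import *
go(.670,-.0325,.064,-91.4)"
```

```text
t 8.7 pos [ 0.6718 -0.0327  0.0688] psi -91.23 tilt 0.15 gap 0.381 F [-3.6  0.8  7.7]
 now axes: [-0.    0.05  0.12]
 turned axes: [-0.    0.05  0.12] wz 0.03 norm mm 5.0
```

>>> servo_tool:
  rows: "-0.1 0 0 0 0 0 20; -0.2 0 0 0 0 0 20; -0.2 0 0 0 0 0 20; -0.2 0 0 0 0 0 20; -0.2 0 0 0 0 0 20; -0.05 0 0 0 0 0 20; 0 0 0 0 0 0 20; 0 0 0 0 0 0 20"

```text
t: 9.35
position: [0.6726, 0.0056, 0.0688]
tcp_rot: [-0.7, 0.715, -0.001, 0.001]
ft_force: [-4.0, 1.0, 7.2]
finger_gap: 0.379
```

```bash
python3 -c "
from h import *
go(.670,-.0325,.064,-91.4)"
```

```text
t 9.3 pos [0.6726 0.0056 0.0688] psi -91.22 tilt 0.16 gap 0.379 F [-4.   1.   7.2]
 now axes: [0.95 0.05 0.12]
 turned axes: [0.95 0.04 0.12] wz 0.03 norm mm 38.0
```

>>> servo_tool:
  rows: "0 0 0 0 0 0 50; 0 0 0 0 0 0 75; 0 0 0 0 0 0 80; 0 0 -0.8 0 0 0 80; 0 0 -0.8 0 0 0 80; 0.8 0 0 0 0 0 80; 0.7 0 0 0 0 0 80; 0 0 0 0 0 0 80"

```text
t: 10.02
position: [0.6707, -0.0585, 0.1309]
tcp_rot: [-0.698, 0.716, -0.001, 0.001]
ft_force: [-0.5, 0.2, -1.4]
finger_gap: 0.798
```

```bash
python3 -c "
from h import *
go(.667,-.074,.022,-91.4)
C=cal('wrist');p,d=manip.capture('wrist');cv2.imwrite('pics/w4.png',p)
for z in (.048,): print([l for l in lids(p,C,'g',z,1500,20000)])
"
```

```text
t 10.0 pos [ 0.6707 -0.0585  0.1309] psi -91.39 tilt 0.09 gap 0.798 F [-0.5  0.2 -1.4]
 now axes: [0.39 0.09 2.72]
 turned axes: [0.39 0.08 2.72] wz 0.0 norm mm 110.0
[('g', 664, -74, 62, 44, 88.6, [334.0, 222.0])]
```

View pics/w4.png

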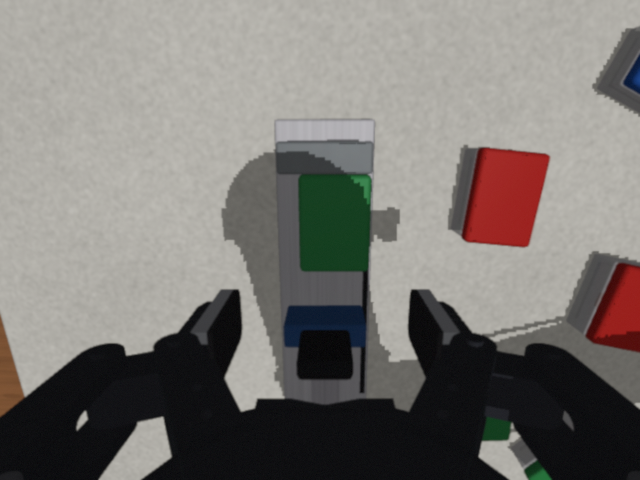

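The jaw is open: the green box is at (334,222), with free bed between it and the blue jaw at (325,325). The box sits about 5 mm off the centre line.

>>> servo_tool:
  rows: "0.4 0.14 0.4 0 0 0 80; 0 0 0.8 0 0 0 80; 0 0 0.8 0 0 0 80; 0 0 0.6 0 0 0 80; 0 0 0 0 0 0 80; 0 0 0 0 0 0 80"

```text
t: 10.57
position: [0.6641, -0.0707, 0.0247]
tcp_rot: [-0.699, 0.715, 0.001, -0.001]
ft_force: [0.2, 0.4, 0.3]
finger_gap: 0.799
```

```bash
python3 -c "
from h import *
go(.665,-.074,.024,-91.4)"
```

```text
t 10.6 pos [ 0.6641 -0.0707  0.0247] psi -91.24 tilt 0.16 gap 0.799 F [0.2 0.4 0.3]
 now axes: [ 0.08 -0.02  0.02]
 turned axes: [ 0.08 -0.02  0.02] wz 0.03 norm mm 4.0
```

>>> servo_tool:
  rows: "0.07 0 0 0 0 0 60; 0 0 0 0 0 0 40; 0 0 0 0 0 0 30; 0 0 0 0 0 0 30; 0 0 0 0 0 0 30; 0 0 -0.4 0 0 0 30; 0 0 -0.8 0 0 0 30; 0 0 -0.8 0 0 0 30"

```text
t: 11.23
position: [0.6637, -0.0737, 0.1061]
tcp_rot: [-0.699, 0.715, 0.001, -0.001]
ft_force: [0.8, -0.1, -0.9]
finger_gap: 0.519
```

>>> servo_tool:
  rows: "0 0 -0.8 0 0 0 30; 0 0 -0.8 0 0 0 30; 0 0 0 0 0 0 30; 0 0 0 0 0 0 30"

```text
t: 11.57
position: [0.6659, -0.0735, 0.1731]
tcp_rot: [-0.699, 0.715, -0.002, 0.002]
ft_force: [0.3, 0.4, -2.6]
finger_gap: 0.523
```

```bash
python3 -c "
from h import *
go(.542,.341,.15,-91.4)"
```

```text
t 11.6 pos [ 0.6659 -0.0735  0.1731] psi -91.26 tilt 0.34 gap 0.523 F [ 0.3  0.4 -2.6]
 now axes: [-10.29   3.33   0.57]
 turned axes: [-10.28   3.35   0.58] wz 0.02 norm mm 433.0
```

>>> servo_tool:
  rows: "-0.93 0.3 0 0 0 0 30; -0.93 0.3 0 0 0 0 30; -0.93 0.3 0 0 0 0 30; -0.93 0.3 0 0 0 0 30; -0.93 0.3 0 0 0 0 30; -0.93 0.3 0 0 0 0 30; -0.93 0.3 0 0 0 0 30; -0.93 0.3 0 0 0 0 30"

```text
t: 12.23
position: [0.5737, 0.2273, 0.1688]
tcp_rot: [-0.699, 0.715, 0.0, -0.001]
ft_force: [1.3, -0.2, -2.1]
finger_gap: 0.525
```

>>> servo_tool:
  rows: "-0.93 0.3 0 0 0 0 30; -0.93 0.3 0 0 0 0 30; -0.93 0.3 0 0 0 0 30; 0 0 0.4 0 0 0 30; 0 0 0 0 0 0 30; 0 0 0 0 0 0 30"

```text
t: 12.73
position: [0.5404, 0.3378, 0.152]
tcp_rot: [-0.7, 0.715, 0.0, -0.002]
ft_force: [0.0, -0.2, -2.0]
finger_gap: 0.523
```

```bash
python3 -c "
from h import *
go(.542,.341,.022,-91.4)"
```

```text
t 12.7 pos [0.5404 0.3378 0.152 ] psi -91.21 tilt 0.22 gap 0.523 F [ 0.  -0.2 -2. ]
 now axes: [-0.09 -0.05  3.25]
 turned axes: [-0.08 -0.04  3.25] wz 0.03 norm mm 130.0
```

>>> servo_tool:
  rows: "-0.08 -0.04 0.6 0 0 0 30; 0 0 0.9 0 0 0 30; 0 0 0.9 0 0 0 30; 0 0 0.7 0 0 0 30; 0 0 0.18 0 0 0 30; 0 0 0 0 0 0 30; 0 0 0 0 0 0 30"

```text
t: 13.32
position: [0.5441, 0.3407, 0.0232]
tcp_rot: [-0.699, 0.715, -0.0, 0.0]
ft_force: [0.2, -0.1, -0.6]
finger_gap: 0.523
```

```bash
python3 -c "
from h import *
go(.542,.341,.018,-91.4)"
```

```text
t 13.3 pos [0.5441 0.3407 0.0232] psi -91.32 tilt 0.02 gap 0.523 F [ 0.2 -0.1 -0.6]
 now axes: [-0.01  0.05  0.13]
 turned axes: [-0.01  0.05  0.13] wz 0.01 norm mm 6.0
```

>>> servo_tool:
  rows: "0 0.04 0.12 0 0 0 30; 0 0 0 0 0 0 30; 0 0 0 0 0 0 62; 0 0 0 0 0 0 62; 0 0 0 0 0 0 62; 0 0 -0.9 0 0 0 62; 0 0 -0.9 0 0 0 62; 0 0 -0.9 0 0 0 62"

```text
t: 13.98
position: [0.5413, 0.341, 0.1263]
tcp_rot: [-0.699, 0.715, -0.0, -0.001]
ft_force: [0.2, 0.7, -0.3]
finger_gap: 0.62
```

```bash
python3 -c "
from h import *
go(.441,-.164,.15,-26)
p,d=manip.capture('top');cv2.imwrite('pics/t5.png',p)
for l in lids(p,cal('top')): print(l)
C=cal('wrist');p,d=manip.capture('wrist');cv2.imwrite('pics/w5.png',p)
p,d=manip.capture('scene');cv2.imwrite('pics/s5.png',p)
"
```

```text
t 14.0 pos [0.5413 0.341  0.1263] psi -91.26 tilt 0.12 gap 0.620 F [ 0.2  0.7 -0.3]
 now axes: [12.68  2.23 -0.57]
 turned axes: [ 3.28 12.45 -0.59] wz -10.88 norm mm 515.0
('g', 466, 147, 60, 42, 44.8, [264.0, 278.0])
('g', 556, 88, 60, 43, -0.2, [289.0, 238.0])
('b', 440, -164, 62, 44, -25.9, [403.0, 288.0])
('r', 444, -1, 61, 43, 76.5, [330.0, 287.0])
('r', 550, -86, 61, 44, 83.3, [366.0, 240.0])
```

View pics/s5.png

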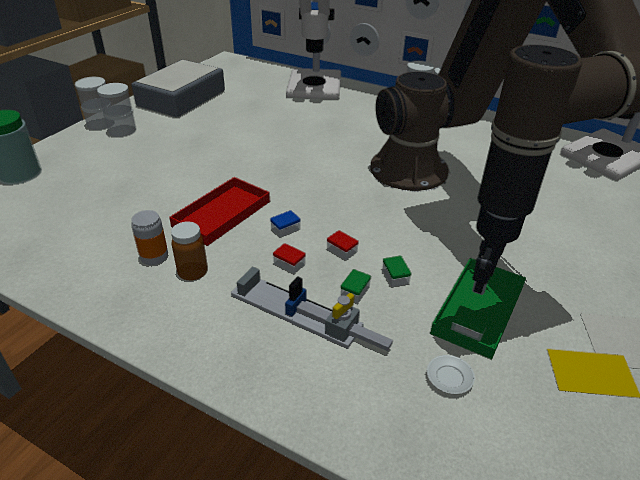

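View pics/t5.png

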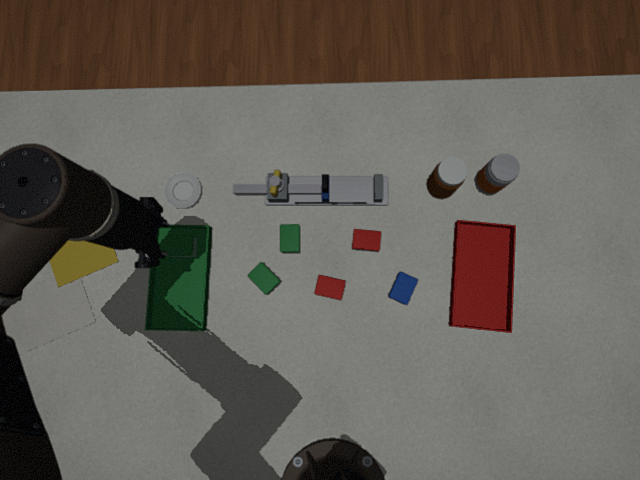

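Scene view: the green3 lid is in the green tray (465,330), the knob wing is turned and the vice is empty and open. Nothing else has moved. Next is the blue box.

>>> servo_tool:
  rows: "0.97 0.17 -0.1 0 0 0 80; 0.97 0.17 -0.1 0 0 0 80; 0.97 0.17 -0.1 0 0 0 80; 0.97 0.17 0 0 0 0 80; 0.97 0.17 0 0 0 0 80; 0.97 0.17 0 0 0 0 80; 0.97 0.17 0 0 0 0 80; 0.97 0.17 0 0 0 0 80"

```text
t: 14.8
position: [0.4791, 0.0306, 0.1369]
tcp_rot: [-0.699, 0.715, 0.0, -0.0]
ft_force: [1.3, 0.3, -0.2]
finger_gap: 0.799
```

>>> servo_tool:
  rows: "0.97 0.17 0 0 0 0 80; 0.97 0.17 0 0 0 0 80; 0.97 0.17 0 0 0 0 80; 0.97 0.17 0 0 0 0 80; 0.97 0.17 0 0 0 0 80; 0 0 0 0 0 -1 80; 0 0 0 0 0 -1 80; 0 0 0 0 0 -1 80"

```text
t: 15.47
position: [0.4411, -0.1619, 0.1367]
tcp_rot: [0.803, -0.596, -0.001, 0.0]
ft_force: [-0.3, 0.6, -0.4]
finger_gap: 0.8
```

>>> servo_tool:
  rows: "0 0 0 0 0 -1 80; 0 0 0 0 0 -1 80; 0 0 0 0 0 -1 80; 0 0 0 0 0 -1 80; 0 0 0 0 0 -1 80; 0 0 0 0 0 -1 80; 0 0 0 0 0 -1 80; 0 0 0 0 0 -0.88 80"

```text
t: 16.13
position: [0.4416, -0.1607, 0.1367]
tcp_rot: [0.975, -0.222, -0.001, 0.0]
ft_force: [-0.2, 0.3, -0.8]
finger_gap: 0.798
```

```bash
python3 -c "
from h import *
go(.4415,-.1635,.0125,-26)
C=cal('wrist');p,d=manip.capture('wrist');cv2.imwrite('pics/w6.png',p)
for l in lids(p,C,'b',.036,1500,20000): print(l)
"
```

```text
t 16.1 pos [ 0.4416 -0.1607  0.1367] psi -25.70 tilt 0.09 gap 0.798 F [-0.2  0.3 -0.8]
 now axes: [0.03 0.06 3.11]
 turned axes: [0.03 0.06 3.11] wz 0.05 norm mm 124.0
('b', 440, -165, 63, 44, -26.0, [331.0, 238.0])
```

>>> servo_tool:
  rows: "0.03 0.09 0.4 0 0 0.05 80; 0 0 0.8 0 0 0 80; 0 0 0.9 0 0 0 80; 0 0 0.7 0 0 0 80; 0 0 0.25 0 0 0 80; 0 0 0 0 0 0 80; 0 0 0 0 0 0 80"

```text
t: 16.77
position: [0.441, -0.1646, 0.015]
tcp_rot: [0.974, -0.228, -0.001, 0.0]
ft_force: [-0.1, -0.1, 0.3]
finger_gap: 0.803
```

```bash
python3 -c "
from h import *
go(.4405,-.1645,.0125,-26)
"
```

```text
t 16.8 pos [ 0.441  -0.1646  0.015 ] psi -26.36 tilt 0.15 gap 0.803 F [-0.1 -0.1  0.3]
 now axes: [-0.01  0.    0.06]
 turned axes: [-0.01  0.    0.06] wz -0.06 norm mm 3.0
```

>>> servo_tool:
  rows: "0 0 0.04 0 0 0 50; 0 0 0 0 0 0 30; 0 0 0 0 0 0 30; 0 0 0 0 0 0 30; 0 0 0 0 0 0 30; 0 0 -0.4 0 0 0 30; 0 0 -0.8 0 0 0 30; 0 0 -0.8 0 0 0 30"

```text
t: 17.43
position: [0.4407, -0.1645, 0.0946]
tcp_rot: [0.974, -0.228, -0.001, 0.0]
ft_force: [1.2, 0.5, -1.5]
finger_gap: 0.528
```

>>> servo_tool:
  rows: "0 0 -0.8 0 0 1 30; 0 0 -0.8 0 0 1 30; 0 0 -0.4 0 0 1 30; 0 0 0 0 0 1 30; 0 0 0 0 0 1 30; 0 0 0 0 0 1 30; 0 0 0 0 0 1 30; 0 0 0 0 0 1 30"

```text
t: 18.1
position: [0.4416, -0.1645, 0.1745]
tcp_rot: [0.795, -0.606, 0.0, -0.0]
ft_force: [0.6, 0.3, -1.9]
finger_gap: 0.525
```

>>> servo_tool:
  rows: "0 0 0 0 0 1 30; 0 0 0 0 0 1 30; 0 0 0 0 0 0.85 30; 0 0 0 0 0 0 30"

```text
t: 18.43
position: [0.4416, -0.1645, 0.1743]
tcp_rot: [-0.697, 0.717, -0.0, 0.0]
ft_force: [-0.4, -0.0, -0.9]
finger_gap: 0.525
```

```bash
python3 -c "
from h import *
go(.670,-.069,.15,-91.4)
"
```

```text
t 18.4 pos [ 0.4416 -0.1645  0.1743] psi -91.63 tilt 0.04 gap 0.525 F [-0.4 -0.  -0.9]
 now axes: [-2.55 -5.64  0.61]
 turned axes: [-2.53 -5.65  0.61] wz -0.04 norm mm 249.0
```

>>> servo_tool:
  rows: "-0.36 -0.8 0 0 0 -0.04 30; -0.36 -0.8 0 0 0 0 30; -0.36 -0.8 0 0 0 0 30; -0.36 -0.8 0 0 0 0 30; -0.36 -0.8 0 0 0 0 30; -0.36 -0.8 0 0 0 0 30; -0.36 -0.8 0 0 0 0 30; 0 0 0 0 0 0 30"

```text
t: 19.1
position: [0.6724, -0.0661, 0.1727]
tcp_rot: [-0.702, 0.712, -0.0, 0.0]
ft_force: [0.4, -0.9, -0.8]
finger_gap: 0.524
```

>>> servo_tool:
  rows: "0 0 0.5 0 0 0 30; 0 0 0 0 0 0 30"

```text
t: 19.27
position: [0.6662, -0.0678, 0.1503]
tcp_rot: [-0.701, 0.713, 0.002, -0.002]
ft_force: [-1.0, 0.4, -2.5]
finger_gap: 0.524
```

```bash
python3 -c "
from h import *
go(.670,-.069,.024,-91.4)
C=cal('wrist');p,d=manip.capture('wrist');cv2.imwrite('pics/w7.png',p)
"
```

```text
t 19.3 pos [ 0.6662 -0.0678  0.1503] psi -91.01 tilt 0.30 gap 0.524 F [-1.   0.4 -2.5]
 now axes: [ 0.03 -0.11  3.16]
 turned axes: [ 0.03 -0.1   3.16] wz 0.07 norm mm 126.0
```

View pics/w7.png

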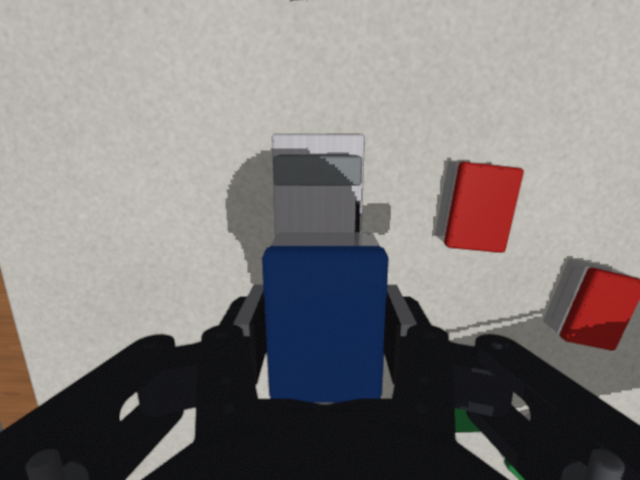

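The blue box is held squarely at (325,320), with the vice bed ahead of it at (318,190).

>>> servo_tool:
  rows: "0.03 -0.05 0.5 0 0 0.05 30; 0 0 0.8 0 0 0 30; 0 0 0.8 0 0 0 30; 0 0 0.5 0 0 0 30; 0 0 0 0 0 0 30; 0 0 0 0 0 0 30; 0 0 0 0 0 0 30"

```text
t: 19.9
position: [0.6711, -0.0698, 0.0524]
tcp_rot: [-0.699, 0.716, -0.001, 0.001]
ft_force: [-0.9, -0.6, -0.9]
finger_gap: 0.524
```

```bash
python3 -c "
from h import *
go(.670,-.069,.027,-91.4)
"
```

```text
t 19.9 pos [ 0.6711 -0.0698  0.0524] psi -91.38 tilt 0.16 gap 0.524 F [-0.9 -0.6 -0.9]
 now axes: [-0.02  0.03  0.63]
 turned axes: [-0.02  0.03  0.63] wz 0.0 norm mm 25.0
```

>>> servo_tool:
  rows: "-0.02 0.03 0.3 0 0 0 30; 0 0 0.3 0 0 0 30; 0 0 0 0 0 0 30; 0 0 0 0 0 0 30; 0 0 0 0 0 0 30"

```text
t: 20.32
position: [0.6693, -0.0687, 0.0265]
tcp_rot: [-0.698, 0.716, -0.001, 0.001]
ft_force: [1.2, 0.4, 0.9]
finger_gap: 0.526
```

```bash
python3 -c "
from h import *
go(.670,-.069,.026,-91.4)
"
```

```text
t 20.3 pos [ 0.6693 -0.0687  0.0265] psi -91.42 tilt 0.09 gap 0.526 F [1.2 0.4 0.9]
 now axes: [ 0.01 -0.02  0.01]
 turned axes: [ 0.01 -0.02  0.01] wz -0.0 norm mm 1.0
```

Opening, lifting, and moving back to look.

>>> servo_tool:
  rows: "0 0 0 0 0 0 55; 0 0 0 0 0 0 65; 0 0 0 0 0 0 75; 0 0 0 0 0 0 75; 0 0 -0.5 0 0 0 75; 0 0 -0.9 0 0 0 75; 0 0 -0.9 0 0 0 75; 0 0 -0.5 0 0 0 75"

```text
t: 20.98
position: [0.67, -0.0689, 0.1422]
tcp_rot: [-0.698, 0.716, -0.001, 0.001]
ft_force: [0.5, -0.1, -0.1]
finger_gap: 0.749
```

>>> servo_tool:
  rows: "-0.8 0 0 0 0 0 75; -0.8 0 0 0 0 0 75; -0.2 0 0 0 0 0 75; 0 0 0 0 0 0 75; 0 0 0 0 0 0 75"

```text
t: 21.4
position: [0.6701, 0.0036, 0.1378]
tcp_rot: [-0.699, 0.715, 0.0, -0.0]
ft_force: [-0.7, 0.7, 0.0]
finger_gap: 0.752
```

```bash
python3 -c "
from h import *
go(.672,.0055,.068,-91.4)
C=cal('wrist');p,d=manip.capture('wrist');cv2.imwrite('pics/w8.png',p)
for l in lids(p,C,'b',.048,800,20000): print(l)
"
```

```text
t 21.4 pos [0.6701 0.0036 0.1378] psi -91.37 tilt 0.04 gap 0.752 F [-0.7  0.7  0. ]
 now axes: [-0.05 -0.05  1.75]
 turned axes: [-0.05 -0.05  1.75] wz 0.01 norm mm 70.0
('b', 669, -65, 62, 44, 88.6, [324.0, 135.0])
```

View pics/w8.png

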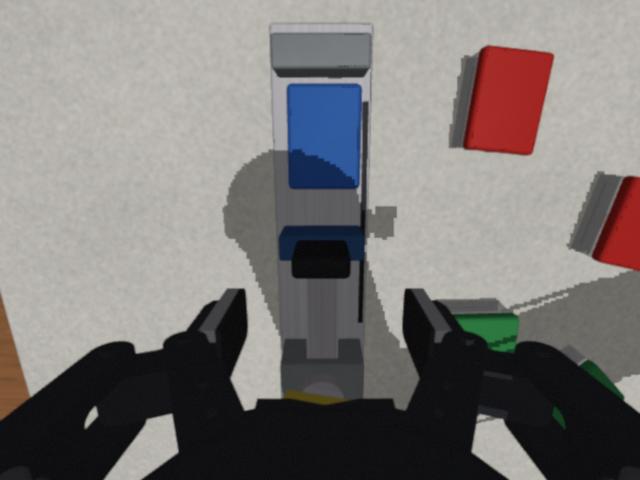

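The blue box is centred on the bed at (324,135), between the fixed jaw at y≈55 and the blue jaw at y≈243. Next I grip the handle.

>>> servo_tool:
  rows: "-0.05 -0.05 0.5 0 0 0 75; 0 0 0.7 0 0 0 75; 0 0 0.52 0 0 0 75; 0 0 0 0 0 0 50; 0 0 0 0 0 0 35; 0 0 0 0 0 0 20; 0 0 0 0 0 0 20; 0 0 0 0 0 0 20"

```text
t: 22.12
position: [0.6726, 0.0046, 0.07]
tcp_rot: [-0.698, 0.716, -0.0, 0.0]
ft_force: [-0.3, -2.3, -4.4]
finger_gap: 0.38
```

```bash
python3 -c "
from h import *
go(.672,-.032,.068,-91.4)
"
```

```text
t 22.1 pos [0.6726 0.0046 0.07  ] psi -91.47 tilt 0.03 gap 0.380 F [-0.3 -2.3 -4.4]
 now axes: [ 0.91 -0.01  0.05]
 turned axes: [ 0.91 -0.01  0.05] wz -0.01 norm mm 37.0
```

>>> servo_tool:
  rows: "0.12 0 0 0 0 0 20; 0.12 0 0 0 0 0 20; 0.12 0 0 0 0 0 20; 0.12 0 0 0 0 0 20; 0.12 0 0 0 0 0 20; 0.08 0 0 0 0 0 20; 0.03 0 0 0 0 0 20; 0 0 0 0 0 0 20"

```text
t: 22.78
position: [0.6719, -0.024, 0.0699]
tcp_rot: [-0.698, 0.716, -0.0, 0.0]
ft_force: [-3.0, -0.1, 5.6]
finger_gap: 0.382
```

```bash
python3 -c "
from h import *
go(.672,-.032,.068,-91.4)
C=cal('wrist');p,d=manip.capture('wrist');cv2.imwrite('pics/w9.png',p)
"
```

```text
t 22.8 pos [ 0.6719 -0.024   0.0699] psi -91.45 tilt 0.04 gap 0.382 F [-3.  -0.1  5.6]
 now axes: [ 0.2  -0.01  0.05]
 turned axes: [ 0.2  -0.01  0.05] wz -0.01 norm mm 8.0
```

View pics/w9.png

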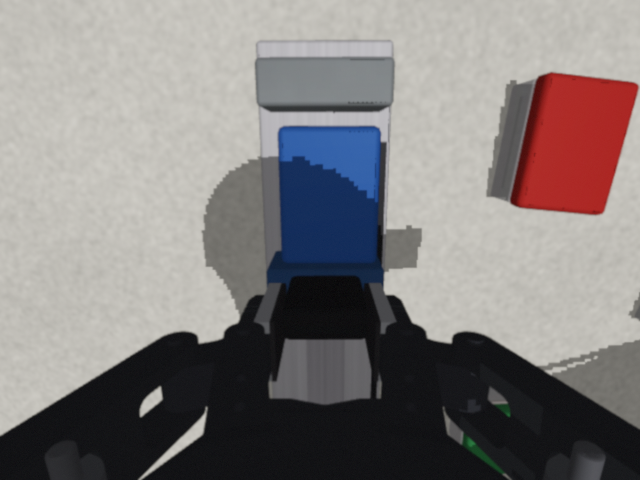

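>>> servo_tool:
  rows: "0.03 0 0 0 0 0 20; 0.03 0 0 0 0 0 20; 0.03 0 0 0 0 0 20; 0.03 0 0 0 0 0 20; 0.03 0 0 0 0 0 20; 0 0 0 0 0 0 20"

```text
t: 23.33
position: [0.6719, -0.0292, 0.07]
tcp_rot: [-0.698, 0.716, -0.0, 0.0]
ft_force: [-4.2, 3.5, 5.8]
finger_gap: 0.383
```

>>> servo_tool:
  rows: "0.02 0 0 0 0 0 20; 0.02 0 0 0 0 0 20; 0 0 0 0 0 0 20"

```text
t: 23.58
position: [0.6718, -0.0307, 0.07]
tcp_rot: [-0.698, 0.716, -0.0, 0.0]
ft_force: [-4.5, 4.0, 5.0]
finger_gap: 0.38
```

```bash
python3 -c "
from h import *
go(.672,-.0327,.068,-91.4)
"
```

```text
t 23.6 pos [ 0.6718 -0.0307  0.07  ] psi -91.43 tilt 0.04 gap 0.380 F [-4.5  4.   5. ]
 now axes: [ 0.05 -0.01  0.05]
 turned axes: [ 0.05 -0.01  0.05] wz -0.0 norm mm 3.0
```

>>> servo_tool:
  rows: "0.02 0 0 0 0 0 20; 0.02 0 0 0 0 0 20; 0 0 0 0 0 0 20; 0 0 0 0 0 0 20"

```text
t: 23.92
position: [0.6718, -0.0323, 0.0699]
tcp_rot: [-0.698, 0.716, -0.0, 0.0]
ft_force: [-3.8, 3.4, 6.1]
finger_gap: 0.38
```

>>> servo_tool:
  rows: "0.02 0 0 0 0 0 20; 0 0 0 0 0 0 20; 0 0 0 0 0 0 20"

```text
t: 24.17
position: [0.6718, -0.0331, 0.07]
tcp_rot: [-0.698, 0.716, -0.0, 0.0]
ft_force: [-4.1, 2.9, 5.8]
finger_gap: 0.379
```

>>> servo_tool:
  rows: "0.02 0 0 0 0 0 20; 0 0 0 0 0 0 20; 0 0 0 0 0 0 20"

```text
t: 24.42
position: [0.6717, -0.0339, 0.0699]
tcp_rot: [-0.698, 0.716, -0.0, 0.0]
ft_force: [-4.1, 3.5, 5.5]
finger_gap: 0.378
```

>>> servo_tool:
  rows: "0.02 0 0 0 0 0 20; 0 0 0 0 0 0 20; 0 0 0 0 0 0 20"

```text
t: 24.67
position: [0.6717, -0.0347, 0.07]
tcp_rot: [-0.698, 0.716, -0.0, 0.0]
ft_force: [-3.8, 3.3, 5.8]
finger_gap: 0.379
```

>>> servo_tool:
  rows: "0.02 0 0 0 0 0 20; 0 0 0 0 0 0 20; 0 0 0 0 0 0 20"

```text
t: 24.92
position: [0.6717, -0.0348, 0.07]
tcp_rot: [-0.698, 0.716, -0.0, 0.001]
ft_force: [-4.8, 6.7, 6.9]
finger_gap: 0.38
```

>>> servo_tool:
  rows: "0.02 0 0 0 0 0 20; 0 0 0 0 0 0 20; 0 0 0 0 0 0 20"

```text
t: 25.17
position: [0.6717, -0.0348, 0.07]
tcp_rot: [-0.698, 0.716, 0.0, 0.001]
ft_force: [-5.6, 9.1, 7.9]
finger_gap: 0.38
```

```bash
python3 -c "
from h import *
go(.672,-.0327,.068,-91.4)
C=cal('wrist');p,d=manip.capture('wrist');cv2.imwrite('pics/w10.png',p)
for l in lids(p,C,'b',.048,800,20000): print(l)
"
```

```text
t 25.2 pos [ 0.6717 -0.0348  0.07  ] psi -91.41 tilt 0.11 gap 0.380 F [-5.6  9.1  7.9]
 now axes: [-0.05 -0.01  0.05]
 turned axes: [-0.05 -0.01  0.05] wz -0.0 norm mm 3.0
('b', 671, -70, 71, 55, 89.9, [326.0, 214.0])
```

View pics/w10.png

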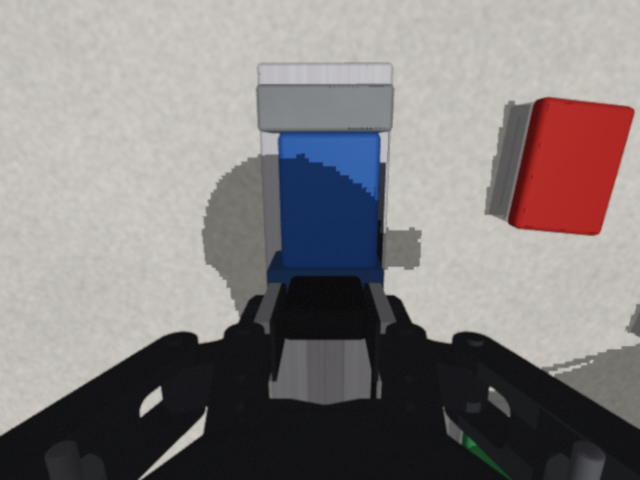

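The box is against the fixed jaw (touching at y≈132) and against the blue jaw, with about 6 N of press. I release and go to the knob.

>>> servo_tool:
  rows: "0 0 0 0 0 0 45; 0 0 0 0 0 0 60; 0 0 0 0 0 0 65; 0 0 -0.5 0 0 0 65; 0 0 -0.9 0 0 0 65; 0 0 -0.7 0 0 0 65; -0.9 0 0 0 0 0 65; -0.9 0 0 0 0 0 65"

```text
t: 25.88
position: [0.6749, 0.0345, 0.1561]
tcp_rot: [-0.697, 0.717, -0.001, 0.002]
ft_force: [0.3, 0.4, -1.2]
finger_gap: 0.644
```

>>> servo_tool:
  rows: "-0.9 0 0 0 0 0 65; -0.9 0 0 0 0 -1 65; 0 0 0 0 0 -1 65; 0 0 0 0 0 -1 65; 0 0 0 0 0 -1 65; 0 0 0 0 0 -1 65; 0 0 0 0 0 -1 65; 0 0 0 0 0 -1 65"

```text
t: 26.55
position: [0.6754, 0.1071, 0.1532]
tcp_rot: [0.909, -0.416, 0.0, 0.0]
ft_force: [-0.2, -0.4, -0.1]
finger_gap: 0.651
```

>>> servo_tool:
  rows: "0 0 0 0 0 -1 65; 0 0 0 0 0 -1 65; 0 0 0 0 0 -1 65; 0 0 0 0 0 -1 65; 0 0 0 0 0 -1 65; 0 0 0 0 0 -1 65; 0 0 0 0 0 0 65; 0 0 0 0 0 0 65"

```text
t: 27.22
position: [0.6752, 0.1071, 0.1532]
tcp_rot: [0.993, -0.119, 0.0, 0.0]
ft_force: [0.1, 0.6, 0.3]
finger_gap: 0.65
```

```bash
python3 -c "
from h import *
go(.6755,.1152,.061,-12.8)
C=cal('wrist');p,d=manip.capture('wrist');cv2.imwrite('pics/w11.png',p)
"
```

```text
t 27.2 pos [0.6752 0.1071 0.1532] psi -13.65 tilt 0.02 gap 0.650 F [0.1 0.6 0.3]
 now axes: [-0.04 -0.2   2.3 ]
 turned axes: [-0.04 -0.2   2.3 ] wz -0.14 norm mm 93.0
```

View pics/w11.png

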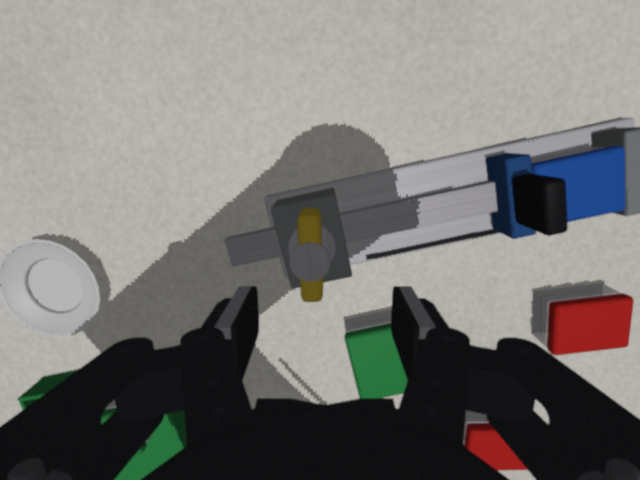

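>>> servo_tool:
  rows: "-0.04 -0.2 0.3 0 0 -0.14 60; 0 0 0.8 0 0 0 60; 0 0 0.8 0 0 0 60; 0 0 0.33 0 0 0 60; 0 0 0 0 0 0 60; 0 0 0 0 0 0 60"

```text
t: 27.77
position: [0.675, 0.1157, 0.063]
tcp_rot: [0.994, -0.11, -0.001, 0.001]
ft_force: [0.2, -1.0, 0.6]
finger_gap: 0.602
```

```bash
python3 -c "
from h import *
go(.6755,.1152,.0625,-12.8)
"
```

```text
t 27.8 pos [0.675  0.1157 0.063 ] psi -12.64 tilt 0.12 gap 0.602 F [ 0.2 -1.   0.6]
 now axes: [0.01 0.01 0.01]
 turned axes: [0.01 0.01 0.01] wz 0.03 norm mm 1.0
```

>>> servo_tool:
  rows: "0 0 0 0 0 0 30; 0 0 0 0 0 0 0; 0 0 0 0 0 0 0; 0 0 0 0 0 0 0; 0 0 0 0 0 0 0; 0 0 0 0 0 0 0; 0 0 0 0 0 0 0"

```text
t: 28.35
position: [0.6762, 0.1161, 0.0658]
tcp_rot: [0.994, -0.11, 0.001, -0.001]
ft_force: [-1.9, 1.2, 6.5]
finger_gap: 0.15
```

>>> servo_tool:
  rows: "0 0 0 0 0 0.7 0; 0 0 0 0 0 0.8 0; 0 0 0 0 0 0.8 0; 0 0 0 0 0 0.8 0; 0 0 0 0 0 0.8 0; 0 0 0 0 0 0.8 0; 0 0 0 0 0 0.8 0; 0 0 0 0 0 0.8 0"

```text
t: 29.02
position: [0.6759, 0.1155, 0.0658]
tcp_rot: [0.904, -0.427, 0.001, -0.0]
ft_force: [-1.8, -1.8, 8.0]
finger_gap: 0.148
```

>>> servo_tool:
  rows: "0 0 0 0 0 0.8 0; 0 0 0 0 0 0.8 0; 0 0 0 0 0 0.8 0; 0 0 0 0 0 0.8 0; 0 0 0 0 0 0.8 0; 0 0 0 0 0 0.8 0; 0 0 0 0 0 0.8 0; 0 0 0 0 0 0 0"

```text
t: 29.68
position: [0.6753, 0.1152, 0.0658]
tcp_rot: [0.741, -0.671, 0.0, -0.0]
ft_force: [-4.7, -2.4, 8.8]
finger_gap: 0.148
```

```bash
python3 -c "
from h import *
go(.6755,.1152,.0625,-91.4);print(manip.state()['ft_torque'])
"
```

```text
t 29.7 pos [0.6753 0.1152 0.0658] psi -84.31 tilt 0.04 gap 0.148 F [-4.7 -2.4  8.8]
 now axes: [ 0.   -0.01  0.08]
 turned axes: [-0.   -0.01  0.08] wz 1.18 norm mm 3.0
[-0.62428763  1.51170398 -0.15886956]
```

>>> servo_tool:
  rows: "0 0 0 0 0 0.5 0; 0 0 0 0 0 0.5 0; 0 0 0 0 0 0.2 0; 0 0 0 0 0 0 0; 0 0 0 0 0 0 0"

```text
t: 30.1
position: [0.6751, 0.1152, 0.0658]
tcp_rot: [-0.7, 0.715, -0.0, -0.0]
ft_force: [-4.9, -0.7, 9.7]
finger_gap: 0.148
```

```bash
python3 -c "
from h import *
go(.6755,.1152,.0625,-91.4);print(manip.state()['ft_torque'])
"
```

```text
t 30.1 pos [0.6751 0.1152 0.0658] psi -91.22 tilt 0.03 gap 0.148 F [-4.9 -0.7  9.7]
 now axes: [-0.   -0.01  0.08]
 turned axes: [-0.   -0.01  0.08] wz 0.03 norm mm 3.0
[-0.57985184  1.74699256 -0.17914383]
```

Tight (within about 0.02 rad of the vice axis). Release and lift, then view from above.

>>> servo_tool:
  rows: "0 0 0 0 0 0 30; 0 0 0 0 0 0 60; 0 0 0 0 0 0 60; 0 0 -0.7 0 0 0 60; 0 0 -0.9 0 0 0 80; 0 0 -0.8 0 0 0 80; 0 0 0 0 0 0 80; 0 0 0 0 0 0 80"

```text
t: 30.77
position: [0.6767, 0.1163, 0.1627]
tcp_rot: [-0.7, 0.714, -0.001, 0.002]
ft_force: [1.2, -0.2, -0.6]
finger_gap: 0.802
```

```bash
python3 -c "
from h import *
go(.556,.089,.15,-180)
p,d=manip.capture('top');cv2.imwrite('pics/t12.png',p)
for l in lids(p,cal('top')): print(l)
p,d=manip.capture('scene');cv2.imwrite('pics/s12.png',p)
for l in lids(p,cal('scene')): 
  if l[1]>300 and abs(l[2])<500: print('s',l)
C=cal('wrist');p,d=manip.capture('wrist');cv2.imwrite('pics/w12.png',p)
for l in lids(p,C,'grb',.036,1000,20000): print('w',l)
"
```

```text
t 30.8 pos [0.6767 0.1163 0.1627] psi -91.19 tilt 0.28 gap 0.802 F [ 1.2 -0.2 -0.6]
 now axes: [0.75 3.   0.3 ]
 turned axes: [ 3.02 -0.68  0.32] wz 14.8 norm mm 124.0
('g', 466, 147, 60, 42, 44.8, [263.0, 278.0])
('g', 556, 89, 60, 41, -0.2, [289.0, 238.0])
('b', 670, -66, 78, 48, 88.8, [356.0, 188.0])
('r', 444, -2, 61, 43, 76.2, [330.0, 287.0])
('r', 550, -86, 61, 44, 83.3, [366.0, 240.0])
s ('g', 560, 90, 70, 47, -0.1, [355.0, 282.0])
s ('g', 469, 149, 70, 46, 43.3, [397.0, 267.0])
s ('b', 662, -73, 83, 57, 89.3, [269.0, 286.0])
s ('r', 553, -84, 67, 50, 83.3, [290.0, 254.0])
w ('g', 511, 331, 101, 43, -55.4, [510.0, 452.0])
w ('g', 470, 146, 63, 49, 43.4, [583.0, 263.0])
w ('g', 559, 89, 63, 44, -0.1, [481.0, 193.0])
w ('r', 469, 2, 66, 26, -79.6, [628.0, 63.0])
```

View pics/w12.png

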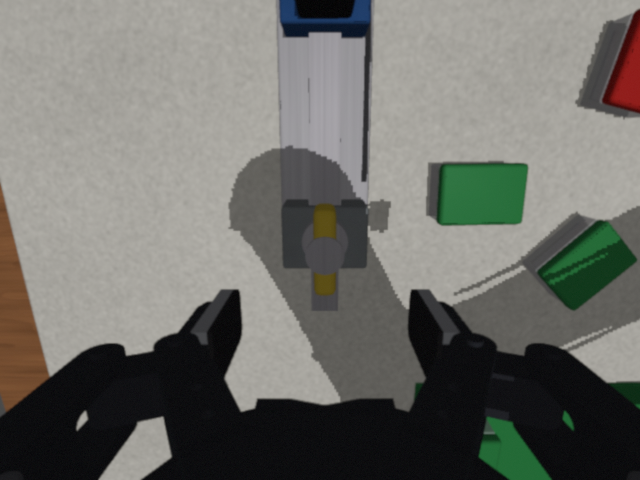

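View pics/s12.png

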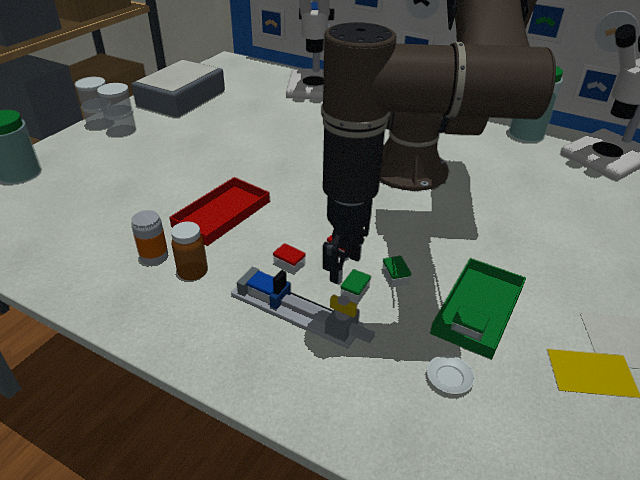

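The knob wing lies along the vice axis at (325,250), and the blue box is clamped at (266,284) in the scene view. Next I file the other green boxes.

>>> servo_tool:
  rows: "0.18 0.75 0 0 0 0 80; 0.18 0.75 0 0 0 0 80; 0.18 0.75 0 0 0 0 80; 0.18 0.72 0 0 0 1 80; 0 0 0 0 0 1 80; 0 0 0 0 0 1 80; 0 0 0 0 0 1 80; 0 0 0 0 0 1 80"

```text
t: 31.58
position: [0.5552, 0.0891, 0.1589]
tcp_rot: [-0.489, 0.872, 0.0, -0.001]
ft_force: [0.9, -0.4, -0.5]
finger_gap: 0.799
```

>>> servo_tool:
  rows: "0 0 0 0 0 1 80; 0 0 0 0 0 1 80; 0 0 0 0 0 1 80; 0 0 0 0 0 1 80; 0 0 0 0 0 1 80; 0 0 0 0 0 1 80; 0 0 0 0 0 1 80; 0 0 0 0 0 1 80"

```text
t: 32.25
position: [0.5553, 0.0891, 0.1586]
tcp_rot: [-0.091, 0.996, -0.0, -0.001]
ft_force: [-1.5, 1.0, -0.1]
finger_gap: 0.797
```

>>> servo_tool:
  rows: "0 0 0 0 0 1 80; 0 0 0 0 0 0.8 80; 0 0 0.5 0 0 0 80; 0 0 0 0 0 0 80; 0 0 0 0 0 0 80"

```text
t: 32.67
position: [0.5547, 0.0887, 0.1384]
tcp_rot: [-0.0, 1.0, -0.001, -0.002]
ft_force: [-0.4, 0.0, 0.8]
finger_gap: 0.802
```

```bash
python3 -c "
from h import *
go(.557,.089,.0125,-180)
C=cal('wrist');p,d=manip.capture('wrist');cv2.imwrite('pics/w13.png',p)
for l in lids(p,C,'grb',.036,1000,20000): print('w',l)
"
```

```text
t 32.7 pos [0.5547 0.0887 0.1384] psi -179.98 tilt 0.25 gap 0.802 F [-0.4  0.   0.8]
 now axes: [-0.07  0.01  3.15]
 turned axes: [-0.06  0.01  3.15] wz 0.0 norm mm 126.0
w ('g', 555, 89, 62, 44, -0.2, [326.0, 240.0])
w ('g', 466, 147, 61, 45, 43.6, [417.0, 105.0])
w ('g', 500, 269, 194, 63, 12.1, [611.0, 160.0])
w ('r', 547, -82, 66, 45, 83.5, [82.0, 230.0])
w ('r', 444, 1, 64, 44, 76.4, [185.0, 68.0])
```

>>> servo_tool:
  rows: "-0.02 0 0.5 0 0 0 80; 0 0 0.9 0 0 0 80; 0 0 0.9 0 0 0 80; 0 0 0.8 0 0 0 80; 0 0 0 0 0 0 80; 0 0 0 0 0 0 50; 0 0 0 0 0 0 30; 0 0 0 0 0 0 30"

```text
t: 33.38
position: [0.5585, 0.0901, 0.0187]
tcp_rot: [-0.0, 1.0, 0.001, 0.002]
ft_force: [0.0, 0.3, -0.4]
finger_gap: 0.523
```

>>> servo_tool:
  rows: "0 0 0 0 0 0 30; 0 0 0 0 0 0 30; 0 0 -0.4 0 0 0 30; 0 0 -0.8 0 0 0 30; 0 0 -0.8 0 0 0 30; 0 0 -0.8 0 0 0 30; 0 0 -0.4 0 0 0 30; 0 0 0 0 0 0 30"

```text
t: 34.05
position: [0.5592, 0.0903, 0.1497]
tcp_rot: [-0.0, 1.0, 0.002, 0.004]
ft_force: [0.3, -0.3, -1.2]
finger_gap: 0.523
```

```bash
python3 -c "
from h import *
go(.476,.343,.1,-181)
"
```

```text
t 34.0 pos [0.5592 0.0903 0.1497] psi -179.96 tilt 0.51 gap 0.523 F [ 0.3 -0.3 -1.2]
 now axes: [2.09 6.31 1.25]
 turned axes: [2.19 6.28 1.24] wz 0.17 norm mm 271.0
```

>>> servo_tool:
  rows: "0.3 0.9 0 0 0 0 30; 0.3 0.9 0 0 0 0 30; 0.3 0.9 0 0 0 0 30; 0.3 0.9 0 0 0 0 30; 0.3 0.9 0 0 0 0 30; 0.3 0.9 0 0 0 0 30; 0.3 0.9 0 0 0 0.17 30; 0 0 0 0 0 0 30"

```text
t: 34.72
position: [0.4713, 0.3467, 0.1442]
tcp_rot: [0.007, 1.0, 0.001, 0.001]
ft_force: [0.8, -0.9, -1.2]
finger_gap: 0.522
```

>>> servo_tool:
  rows: "0 0 0.5 0 0 0 30; 0 0 0.7 0 0 0 30; 0 0 0 0 0 0 30; 0 0 0 0 0 0 30"

```text
t: 35.05
position: [0.472, 0.3402, 0.0951]
tcp_rot: [0.009, 1.0, -0.002, -0.001]
ft_force: [0.1, 0.4, -1.1]
finger_gap: 0.526
```

```bash
python3 -c "
from h import *
go(.476,.343,.025,-181)
"
```

```text
t 35.0 pos [0.472  0.3402 0.0951] psi 178.98 tilt 0.21 gap 0.526 F [ 0.1  0.4 -1.1]
 now axes: [-0.1   0.08  1.75]
 turned axes: [-0.1   0.07  1.75] wz -0.0 norm mm 70.0
```

>>> servo_tool:
  rows: "-0.1 0.07 0.2 0 0 0 30; 0 0 0.8 0 0 0 30; 0 0 0.7 0 0 0 30; 0 0 0 0 0 0 30; 0 0 0 0 0 0 30; 0 0 0 0 0 0 30"

```text
t: 35.55
position: [0.478, 0.345, 0.0299]
tcp_rot: [0.009, 1.0, 0.001, 0.001]
ft_force: [-0.1, -0.2, -0.4]
finger_gap: 0.524
```

```bash
python3 -c "
from h import *
go(.476,.343,.023,-181)
"
```

```text
t 35.5 pos [0.478  0.345  0.0299] psi 179.00 tilt 0.12 gap 0.524 F [-0.1 -0.2 -0.4]
 now axes: [ 0.05 -0.05  0.17]
 turned axes: [ 0.05 -0.05  0.17] wz -0.0 norm mm 7.0
```

>>> servo_tool:
  rows: "0 0 0.15 0 0 0 30; 0 0 0 0 0 0 30; 0 0 0 0 0 0 55; 0 0 0 0 0 0 68; 0 0 0 0 0 0 68; 0 0 -0.8 0 0 0 68; 0 0 -0.9 0 0 0 68; 0 0 -0.9 0 0 -1 80"

```text
t: 36.22
position: [0.4765, 0.3436, 0.127]
tcp_rot: [-0.043, 0.999, -0.001, -0.0]
ft_force: [0.4, 1.4, -0.1]
finger_gap: 0.792
```

>>> servo_tool:
  rows: "0 -0.9 0 0 0 0 80; 0 -0.9 0 0 0 0 80; 0 -0.9 0 0 0 0 80; 0 -0.9 0 0 0 0 80; 0 -0.9 0 0 0 -1 80; 0 0 0 0 0 -1 80; 0 0 0 0 0 -1 80; 0 0 0 0 0 -1 80"

```text
t: 36.88
position: [0.4927, 0.164, 0.1267]
tcp_rot: [-0.252, 0.968, 0.0, 0.0]
ft_force: [-0.5, 0.6, -0.5]
finger_gap: 0.801
```

>>> servo_tool:
  rows: "0 0 0 0 0 -1 80; 0 0 0 0 0 -1 80; 0 0 0 0 0 -0.67 80; 0 0 0 0 0 0 80; 0 0 0 0 0 0 80"

```text
t: 37.3
position: [0.4925, 0.1648, 0.1263]
tcp_rot: [-0.382, 0.924, 0.0, 0.0]
ft_force: [-0.2, 0.6, 0.6]
finger_gap: 0.796
```

```bash
python3 -c "
from h import *
go(.466,.147,.0125,-135.2)
C=cal('wrist');p,d=manip.capture('wrist');cv2.imwrite('pics/w14.png',p)
for l in lids(p,C,'grb',.036,1000,20000): print('w',l)
p,d=manip.capture('top');cv2.imwrite('pics/t14.png',p)
for l in lids(p,cal('top')): print(l)
"
```

```text
t 37.3 pos [0.4925 0.1648 0.1263] psi -135.14 tilt 0.03 gap 0.796 F [-0.2  0.6  0.6]
 now axes: [0.79 0.15 2.85]
 turned axes: [0.78 0.15 2.85] wz 0.01 norm mm 118.0
w ('g', 511, 376, 50, 39, 88.3, [500.0, 442.0])
w ('g', 537, 272, 70, 31, -1.8, [384.0, 378.0])
w ('g', 411, 333, 144, 110, 88.1, [571.0, 297.0])
w ('g', 465, 148, 62, 44, 43.7, [336.0, 196.0])
w ('r', 536, -52, 39, 18, 32.9, [8.0, 44.0])
w ('r', 446, 13, 44, 40, -13.9, [193.0, 20.0])
('g', 456, 136, 42, 30, -45.5, [268.0, 283.0])
('g', 423, 341, 157, 55, -35.0, [177.0, 301.0])
('b', 670, -67, 80, 48, 88.9, [357.0, 188.0])
('r', 444, -1, 61, 43, 76.6, [330.0, 287.0])
('r', 550, -85, 61, 44, 83.4, [366.0, 240.0])
```

View pics/t14.png

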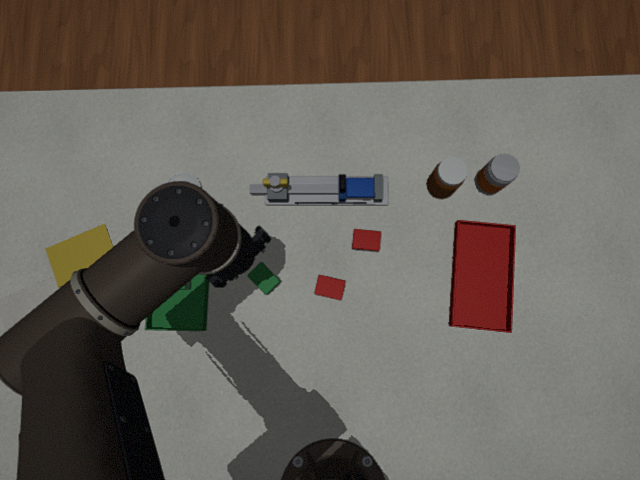

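Top view: the vice is tight on the blue box (360,187), and the red boxes have not moved. I pick the green box at (264,278).

>>> servo_tool:
  rows: "0.78 0.13 0.2 0 0 0.08 80; 0 0 0.8 0 0 0 80; 0 0 0.9 0 0 0 80; 0 0 0.8 0 0 0 80; 0 0 0.12 0 0 0 80; 0 0 0 0 0 0 80"

```text
t: 37.9
position: [0.4656, 0.1454, 0.0119]
tcp_rot: [-0.378, 0.926, -0.001, -0.002]
ft_force: [0.2, 0.1, 1.3]
finger_gap: 0.798
```

```bash
python3 -c "
from h import *
go(.4655,.1475,.014,-135.5)
"
```

```text
t 37.9 pos [0.4656 0.1454 0.0119] psi -135.54 tilt 0.27 gap 0.798 F [0.2 0.1 1.3]
 now axes: [-0.03  0.04 -0.05]
 turned axes: [-0.03  0.04 -0.05] wz -0.01 norm mm 3.0
```

>>> servo_tool:
  rows: "-0.03 0.04 -0.04 0 0 0 60; 0 0 0 0 0 0 30; 0 0 0 0 0 0 30; 0 0 0 0 0 0 30; 0 0 0 0 0 0 30; 0 0 -0.5 0 0 0 30; 0 0 -0.9 0 0 0 30; 0 0 -0.9 0 0 0 30"

```text
t: 38.57
position: [0.4659, 0.148, 0.1086]
tcp_rot: [-0.379, 0.926, -0.0, -0.0]
ft_force: [1.1, 1.1, -0.3]
finger_gap: 0.523
```

>>> servo_tool:
  rows: "0 0 -0.8 0 0 1 30; 0 0 0 0 0 1 30; 0 0 0 0 0 1 30; 0 0 0 0 0 1 30; 0 0 0 0 0 1 30; 0 0 0 0 0 1 30; 0 0 0 0 0 1 30; 0 0 0 0 0 0.58 30"

```text
t: 39.23
position: [0.4666, 0.1486, 0.1404]
tcp_rot: [0.011, 1.0, 0.001, 0.001]
ft_force: [-0.9, -0.0, -1.9]
finger_gap: 0.521
```

```bash
python3 -c "
from h import *
go(.398,.345,.1,-181)
"
```

```text
t 39.2 pos [0.4666 0.1486 0.1404] psi 178.69 tilt 0.14 gap 0.521 F [-0.9 -0.  -1.9]
 now axes: [1.83 4.87 1.01]
 turned axes: [1.8  4.88 1.01] wz -0.05 norm mm 212.0
```

>>> servo_tool:
  rows: "0.3 0.81 0 0 0 0 30; 0.3 0.81 0 0 0 0 30; 0.3 0.81 0 0 0 0 30; 0.3 0.81 0 0 0 0 30; 0.3 0.81 0 0 0 0 30; 0.3 0.81 0 0 0 0 30; 0 0 0.5 0 0 0 30; 0 0 0.5 0 0 0 30"

```text
t: 39.9
position: [0.3977, 0.3473, 0.1009]
tcp_rot: [0.007, 1.0, 0.003, 0.001]
ft_force: [0.2, -0.6, -1.9]
finger_gap: 0.522
```

>>> servo_tool:
  rows: "0 0 0.3 0 0 0 30; 0 0 0 0 0 0 30; 0 0 0 0 0 0 30"

```text
t: 40.15
position: [0.3978, 0.344, 0.0877]
tcp_rot: [0.008, 1.0, 0.0, 0.0]
ft_force: [0.1, 0.2, -0.5]
finger_gap: 0.528
```

```bash
python3 -c "
from h import *
go(.398,.345,.022,-181)
C=cal('wrist');p,d=manip.capture('wrist');cv2.imwrite('pics/w15.png',p)
"
```

```text
t 40.1 pos [0.3978 0.344  0.0877] psi 179.04 tilt 0.02 gap 0.528 F [ 0.1  0.2 -0.5]
 now axes: [-0.01  0.02  1.64]
 turned axes: [-0.01  0.02  1.64] wz 0.01 norm mm 66.0
```

View pics/w15.png

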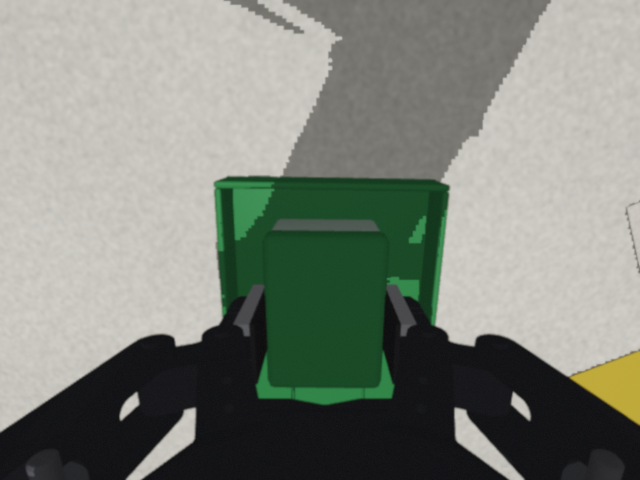

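The box is held above the near end of the green tray, centred at (325,310), with room to the end wall.

>>> servo_tool:
  rows: "0 0.02 0.4 0 0 0 30; 0 0 0.6 0 0 0 30; 0 0 0.5 0 0 0 30; 0 0 0.12 0 0 0 30; 0 0 0 0 0 0 30; 0 0 0 0 0 0 30"

```text
t: 40.7
position: [0.3984, 0.3455, 0.0234]
tcp_rot: [0.008, 1.0, 0.001, 0.001]
ft_force: [0.2, -0.5, -2.1]
finger_gap: 0.52
```

>>> servo_tool:
  rows: "0 0 0.04 0 0 0 30; 0 0 0 0 0 0 30; 0 0 0 0 0 0 55; 0 0 0 0 0 0 68; 0 0 0 0 0 0 68; 0 0 -0.8 0 0 0 68; 0 0 -0.9 0 0 0 68; 0 0 -0.9 0 0 0 80"

```text
t: 41.37
position: [0.3974, 0.3441, 0.1253]
tcp_rot: [0.008, 1.0, -0.001, -0.0]
ft_force: [0.9, 1.9, 0.4]
finger_gap: 0.794
```

```bash
python3 -c "
from h import *
go(.444,0,.13,-103.5)
"
```

```text
t 41.4 pos [0.3974 0.3441 0.1253] psi 179.04 tilt 0.12 gap 0.794 F [0.9 1.9 0.4]
 now axes: [-1.31 -8.58 -0.1 ]
 turned axes: [ 8.09 -3.14 -0.12] wz -12.91 norm mm 347.0
```

>>> servo_tool:
  rows: "-0.2 -0.95 0 0 0 0 80; -0.2 -0.95 0 0 0 0 80; -0.2 -0.95 0 0 0 0 80; -0.15 -0.95 0 0 0 0 80; -0.15 -0.95 0 0 0 0 80; -0.13 -0.95 0 0 0 0 80; -0.13 -0.95 0 0 0 0 80; -0.1 -0.95 0 0 0 0 80"

```text
t: 42.03
position: [0.443, 0.0383, 0.1249]
tcp_rot: [0.008, 1.0, 0.0, 0.0]
ft_force: [0.9, 0.0, -0.6]
finger_gap: 0.802
```

>>> servo_tool:
  rows: "0 -0.95 0 0 0 0 80; 0 0 0 0 0 -1 80; 0 0 0 0 0 -1 80; 0 0 0 0 0 -1 80; 0 0 0 0 0 -1 80; 0 0 0 0 0 -1 80; 0 0 0 0 0 -1 80; 0 0 0 0 0 -1 80"

```text
t: 42.7
position: [0.4424, 0.0019, 0.1247]
tcp_rot: [-0.353, 0.936, -0.0, 0.0]
ft_force: [0.6, -0.3, -0.4]
finger_gap: 0.802
```

>>> servo_tool:
  rows: "0 0 0 0 0 -1 80; 0 0 0 0 0 -1 80; 0 0 0 0 0 -1 80; 0 0 0 0 0 -1 80; 0 0 0 0 0 -1 80; 0 0 0 0 0 -0.9 80; 0 0 0 0 0 0 80"

```text
t: 43.28
position: [0.4424, 0.0019, 0.1247]
tcp_rot: [-0.62, 0.784, -0.0, 0.0]
ft_force: [-0.0, 0.3, -0.4]
finger_gap: 0.796
```

```bash
python3 -c "
from h import *
go(.444,0,.0135,-103.5)
C=cal('wrist');p,d=manip.capture('wrist');cv2.imwrite('pics/w16.png',p)
for l in lids(p,C,'grb',.036,1000,20000): print('w',l)
p,d=manip.capture('top');cv2.imwrite('pics/t16.png',p)
for l in lids(p,cal('top')): print(l)
"
```

```text
t 43.3 pos [0.4424 0.0019 0.1247] psi -103.32 tilt 0.02 gap 0.796 F [-0.   0.3 -0.4]
 now axes: [ 0.04 -0.05  2.78]
 turned axes: [ 0.04 -0.05  2.78] wz 0.03 norm mm 111.0
w ('r', 443, -2, 62, 44, 76.4, [323.0, 238.0])
w ('r', 546, -85, 62, 47, 83.3, [130.0, 150.0])
('b', 670, -67, 80, 48, 88.9, [357.0, 188.0])
('r', 550, -86, 61, 44, 83.4, [367.0, 239.0])
```

View pics/t16.png

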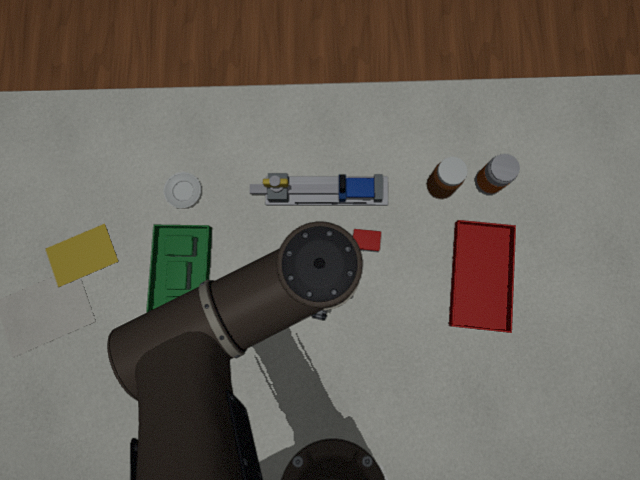

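Top view: all three green boxes lie in the green tray. Next is the red box under the gripper.

>>> servo_tool:
  rows: "0.06 -0.03 0.3 0 0 0.05 80; 0 0 0.8 0 0 0 80; 0 0 0.9 0 0 0 80; 0 0 0.75 0 0 0 80; 0 0 0 0 0 0 80; 0 0 0 0 0 0 50; 0 0 0 0 0 0 30; 0 0 0 0 0 0 30"

```text
t: 44.05
position: [0.4444, -0.0001, 0.0164]
tcp_rot: [-0.616, 0.787, -0.0, 0.001]
ft_force: [-0.3, -0.9, -1.1]
finger_gap: 0.521
```

>>> servo_tool:
  rows: "0 0 0 0 0 0 30; 0 0 0 0 0 0 30; 0 0 -0.5 0 0 0 30; 0 0 -0.9 0 0 0 30; 0 0 -0.9 0 0 0 30; 0 0 -0.9 0 0 -1 30; 0 0 0 0 0 -0.9 30; 0 0 0 0 0 0 30"

```text
t: 44.72
position: [0.4444, 0.0, 0.1456]
tcp_rot: [-0.693, 0.721, -0.001, 0.003]
ft_force: [0.3, -0.1, -1.7]
finger_gap: 0.523
```

```bash
python3 -c "
from h import *
P=onplane(cal('top'),[(457.5,222),(515.5,224.5),(512.5,331),(449.5,327)],.032)
print(P.round(3),P.mean(0))
go(.425,-.345,.1,-92)
"
```

```text
[[ 0.587 -0.294  0.032]
 [ 0.579 -0.423  0.032]
 [ 0.344 -0.397  0.032]
 [ 0.354 -0.262  0.032]] [ 0.46571274 -0.34404139  0.032     ]
t 44.7 pos [0.4444 0.     0.1456] psi -92.23 tilt 0.40 gap 0.523 F [ 0.3 -0.1 -1.7]
 now axes: [8.64 0.16 1.11]
 turned axes: [8.64 0.18 1.14] wz -0.04 norm mm 349.0
```

>>> servo_tool:
  rows: "0.93 0.06 0 0 0 0 30; 0.93 0.06 0 0 0 0 30; 0.93 0.06 0 0 0 0 30; 0.93 0.06 0 0 0 0 30; 0.93 0.06 0 0 0 0 30; 0.93 0.04 0 0 0 0 30; 0.93 0.02 0 0 0 0 30; 0.93 0 0 0 0 0 30"

```text
t: 45.38
position: [0.4144, -0.2989, 0.1419]
tcp_rot: [-0.69, 0.723, 0.001, -0.0]
ft_force: [1.9, 0.5, -0.8]
finger_gap: 0.525
```

>>> servo_tool:
  rows: "0.93 0 0 0 0 0 30; 0 0 0.5 0 0 0.8 30; 0 0 0.5 0 0 0 30; 0 0 0 0 0 0 30; 0 0 0 0 0 0 30"

```text
t: 45.8
position: [0.4127, -0.3342, 0.1013]
tcp_rot: [-0.66, 0.751, 0.002, -0.001]
ft_force: [0.1, 0.5, 0.3]
finger_gap: 0.522
```

```bash
python3 -c "
from h import *
go(.416,-.338,.025,-97)
C=cal('wrist');p,d=manip.capture('wrist');cv2.imwrite('pics/w17.png',p)
"
```

```text
t 45.8 pos [ 0.4127 -0.3342  0.1013] psi -97.38 tilt 0.23 gap 0.522 F [0.1 0.5 0.3]
 now axes: [ 0.09 -0.1   1.91]
 turned axes: [ 0.08 -0.09  1.91] wz -0.06 norm mm 76.0
```

View pics/w17.png

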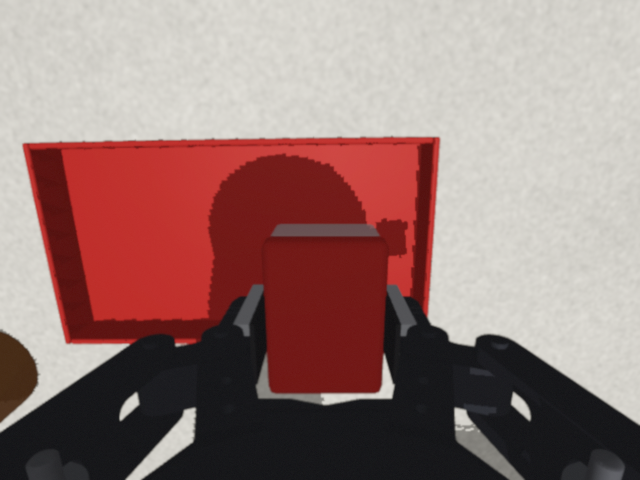

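The red box is over the red tray's near part at (325,310). The tray walls show at x≈25–440 and y≈138–343.

>>> servo_tool:
  rows: "0.08 -0.09 0.4 0 0 0 30; 0 0 0.7 0 0 0 30; 0 0 0.7 0 0 0 30; 0 0 0.1 0 0 0 30; 0 0 0 0 0 0 30; 0 0 0 0 0 0 30"

```text
t: 46.35
position: [0.4184, -0.3383, 0.028]
tcp_rot: [-0.661, 0.75, -0.001, 0.0]
ft_force: [-0.2, -1.0, -0.4]
finger_gap: 0.521
```

```bash
python3 -c "
from h import *
go(.416,-.338,.022,-97)
"
```

```text
t 46.4 pos [ 0.4184 -0.3383  0.028 ] psi -97.20 tilt 0.08 gap 0.521 F [-0.2 -1.  -0.4]
 now axes: [0.   0.06 0.15]
 turned axes: [0.   0.06 0.15] wz -0.03 norm mm 6.0
```

>>> servo_tool:
  rows: "0 0.04 0.16 0 0 0 30; 0 0 0 0 0 0 30; 0 0 0 0 0 0 55; 0 0 0 0 0 0 68; 0 0 0 0 0 0 68; 0 0 -0.8 0 0 0 68; 0 0 -0.9 0 0 0 68; 0 0 -0.9 0 0 0 80"

```text
t: 47.02
position: [0.4151, -0.3378, 0.1251]
tcp_rot: [-0.661, 0.75, 0.001, -0.001]
ft_force: [1.3, -0.1, 0.2]
finger_gap: 0.795
```

```bash
python3 -c "
from h import *
go(.55,-.0855,.13,-96.7)
p,d=manip.capture('top');cv2.imwrite('pics/t18.png',p)
for l in lids(p,cal('top')): print(l)
"
```

```text
t 47.0 pos [ 0.4151 -0.3378  0.1251] psi -97.26 tilt 0.11 gap 0.795 F [ 1.3 -0.1  0.2]
 now axes: [-6.68 -2.55 -0.13]
 turned axes: [-6.66 -2.61 -0.12] wz -0.09 norm mm 286.0
('b', 670, -67, 80, 48, 88.9, [357.0, 188.0])
('r', 396, -364, 59, 29, -7.7, [494.0, 306.0])
('r', 550, -85, 61, 44, 83.3, [366.0, 240.0])
```

View pics/t18.png

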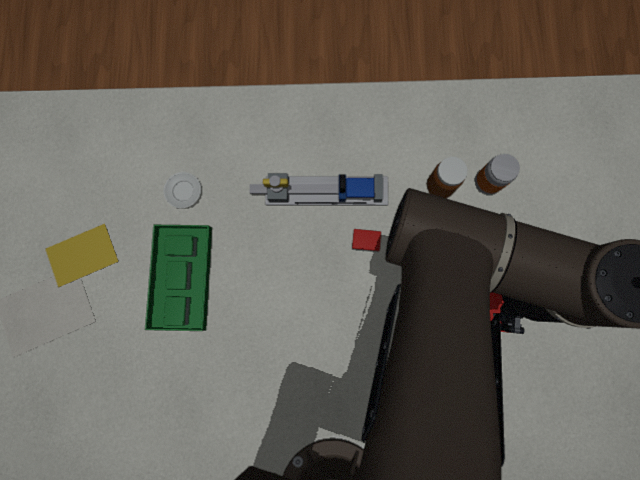

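Green tray holds three boxes at (180,245), (180,275) and (178,310). The last red box is still at (366,240).

>>> servo_tool:
  rows: "-0.83 -0.32 -0.1 0 0 0 80; -0.83 -0.32 0 0 0 0 80; -0.83 -0.32 0 0 0 0 80; -0.83 -0.32 0 0 0 0 80; -0.83 -0.32 0 0 0 0 80; -0.83 -0.32 0 0 0 0 80; -0.83 -0.32 0 0 0 0 80; -0.83 -0.32 0 0 0 0 80"

```text
t: 47.73
position: [0.5516, -0.0857, 0.1285]
tcp_rot: [-0.661, 0.75, -0.0, 0.0]
ft_force: [0.7, -0.5, 0.5]
finger_gap: 0.8
```

>>> servo_tool:
  rows: "0 0 0 0 0 0 80; 0 0 0 0 0 0 80"

```text
t: 47.9
position: [0.5517, -0.0857, 0.1281]
tcp_rot: [-0.662, 0.75, -0.0, 0.0]
ft_force: [-0.5, 0.4, -0.8]
finger_gap: 0.799
```

```bash
python3 -c "
from h import *
go(.55,-.0855,.0135,-96.7)
C=cal('wrist');p,d=manip.capture('wrist');cv2.imwrite('pics/w19.png',p)
for l in lids(p,C,'grb',.036,1000,20000): print('w',l)
"
```

```text
t 47.9 pos [ 0.5517 -0.0857  0.1281] psi -97.10 tilt 0.01 gap 0.799 F [-0.5  0.4 -0.8]
 now axes: [-0.    0.04  2.86]
 turned axes: [-0.    0.04  2.86] wz -0.07 norm mm 115.0
w ('r', 549, -87, 63, 44, 83.2, [329.0, 240.0])
w ('b', 677, -64, 79, 57, 88.8, [151.0, 288.0])
```

>>> servo_tool:
  rows: "0.03 0.06 0.3 0 0 -0.05 80; 0 0 0.8 0 0 0 80; 0 0 0.9 0 0 0 80; 0 0 0.85 0 0 0 80; 0 0 0 0 0 0 80; 0 0 0 0 0 0 50; 0 0 0 0 0 0 30; 0 0 0 0 0 0 30"

```text
t: 48.62
position: [0.5499, -0.0886, 0.0165]
tcp_rot: [-0.663, 0.749, -0.001, 0.001]
ft_force: [0.8, -0.9, -0.3]
finger_gap: 0.524
```

>>> servo_tool:
  rows: "0 0 0 0 0 0 30; 0 0 0 0 0 0 30; 0 0 -0.5 0 0 0 30; 0 0 -0.9 0 0 0 30; 0 0 -0.9 0 0 0 30; 0 0 -0.9 0 0 0 30; 0 0 -0.2 0 0 0 30; 0 0 0 0 0 0 30"

```text
t: 49.28
position: [0.5506, -0.0881, 0.1546]
tcp_rot: [-0.663, 0.749, -0.002, 0.003]
ft_force: [-0.1, 0.8, -1.4]
finger_gap: 0.523
```

```bash
python3 -c "
from h import *
go(.516,-.350,.1,-97)
"
```

```text
t 49.3 pos [ 0.5506 -0.0881  0.1546] psi -96.94 tilt 0.46 gap 0.523 F [-0.1  0.8 -1.4]
 now axes: [6.61 0.08 1.35]
 turned axes: [6.6  0.06 1.36] wz 0.01 norm mm 270.0
```

>>> servo_tool:
  rows: "0.94 0.01 0 0 0 0 30; 0.94 0.01 0 0 0 0 30; 0.94 0.01 0 0 0 0 30; 0.94 0.01 0 0 0 0 30; 0.94 0.01 0 0 0 0 30; 0.94 0.01 0 0 0 0 30; 0.94 0 0 0 0 0 30; 0 0 0.3 0 0 0 30"

```text
t: 49.95
position: [0.5136, -0.355, 0.1387]
tcp_rot: [-0.662, 0.75, -0.001, -0.0]
ft_force: [1.5, 0.1, -0.7]
finger_gap: 0.522
```

>>> servo_tool:
  rows: "0 0 0.6 0 0 0 30; 0 0 0.4 0 0 0 30; 0 0 0 0 0 0 30; 0 0 0 0 0 0 30"

```text
t: 50.28
position: [0.513, -0.349, 0.0967]
tcp_rot: [-0.663, 0.749, 0.001, -0.001]
ft_force: [0.4, 0.3, -0.2]
finger_gap: 0.521
```

```bash
python3 -c "
from h import *
go(.516,-.350,.025,-97)
C=cal('wrist');p,d=manip.capture('wrist');cv2.imwrite('pics/w20.png',p)
"
```

```text
t 50.3 pos [ 0.513  -0.349   0.0967] psi -96.97 tilt 0.19 gap 0.521 F [ 0.4  0.3 -0.2]
 now axes: [ 0.02 -0.08  1.79]
 turned axes: [ 0.02 -0.08  1.79] wz 0.01 norm mm 72.0
```

View pics/w20.png

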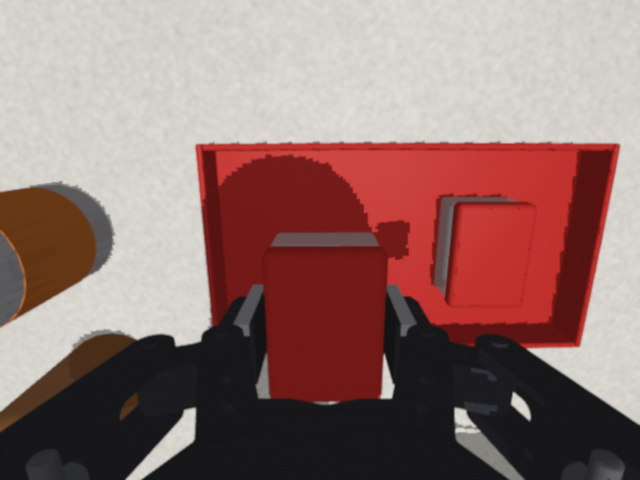

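The first red box lies in the tray at (490,255). There is room for the held box, and the jar at (80,390) is clear of the fingers.

>>> servo_tool:
  rows: "0.02 -0.06 0.4 0 0 0 30; 0 0 0.7 0 0 0 30; 0 0 0.6 0 0 0 30; 0 0 0.15 0 0 0 30; 0 0 0 0 0 0 30; 0 0 0 0 0 0 30"

```text
t: 50.83
position: [0.5174, -0.3506, 0.0255]
tcp_rot: [-0.663, 0.748, -0.001, 0.0]
ft_force: [0.8, 0.2, -0.7]
finger_gap: 0.52
```

```bash
python3 -c "
from h import *
go(.516,-.35,.022,-97)
"
```

```text
t 50.8 pos [ 0.5174 -0.3506  0.0255] psi -96.91 tilt 0.08 gap 0.520 F [ 0.8  0.2 -0.7]
 now axes: [-0.01  0.04  0.09]
 turned axes: [-0.01  0.04  0.09] wz 0.01 norm mm 4.0
```

Release, rise well clear, and back off for a last look.

>>> servo_tool:
  rows: "0 0.03 0.1 0 0 0 30; 0 0 0 0 0 0 30; 0 0 0 0 0 0 55; 0 0 0 0 0 0 66; 0 0 0 0 0 0 66; 0 0 -0.8 0 0 0 66; 0 0 -0.9 0 0 0 66; 0 0 -0.9 0 0 0 66"

```text
t: 51.5
position: [0.5146, -0.3501, 0.125]
tcp_rot: [-0.663, 0.749, 0.001, -0.001]
ft_force: [1.6, 0.1, -0.1]
finger_gap: 0.661
```

>>> servo_tool:
  rows: "0 0 -0.9 0 0 0 66; -0.9 0 -0.3 0 0 0 66; -0.9 0 -0.2 0 0 0 66; -0.9 0 0 0 0 0 66; -0.9 0 0 0 0 0 66; -0.9 0 0 0 0 0 66; -0.9 0 0 0 0 0 66; -0.9 0 0 0 0 0 66"

```text
t: 52.17
position: [0.5458, -0.0984, 0.1807]
tcp_rot: [-0.663, 0.749, -0.0, 0.0]
ft_force: [1.3, 0.5, -0.7]
finger_gap: 0.659
```

>>> servo_tool:
  rows: "0 0 0 0 0 0 66; 0 0 0 0 0 0 66; 0 0 0 0 0 0 66"

```text
t: 52.42
position: [0.5458, -0.0999, 0.1804]
tcp_rot: [-0.663, 0.748, -0.0, 0.0]
ft_force: [-0.6, 0.0, 0.5]
finger_gap: 0.661
```

```bash
python3 -c "
from h import *
go(.516,-.35,.022,-97)
p,d=manip.capture('top');cv2.imwrite('pics/t21.png',p)
p,d=manip.capture('scene');cv2.imwrite('pics/s21.png',p)
p,d=manip.capture('wrist');cv2.imwrite('pics/w21.png',p)
"
```

```text
t 52.4 pos [ 0.5458 -0.0999  0.1804] psi -96.90 tilt 0.02 gap 0.661 F [-0.6  0.   0.5]
 now axes: [ 6.3  -0.01  3.96]
 turned axes: [ 6.3  -0.02  3.96] wz 0.02 norm mm 298.0
```

View pics/t21.png

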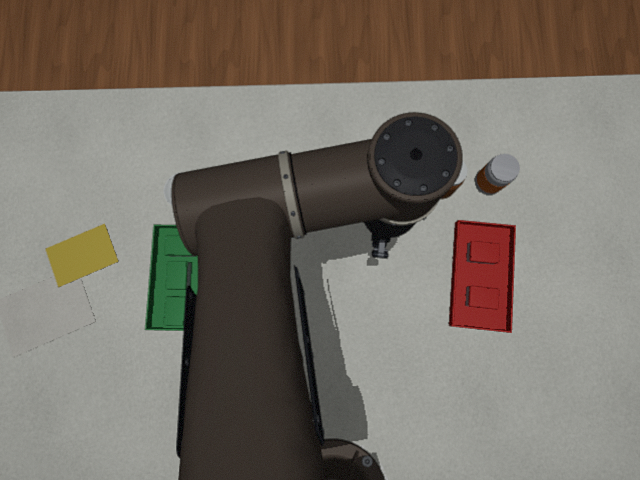

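View pics/s21.png

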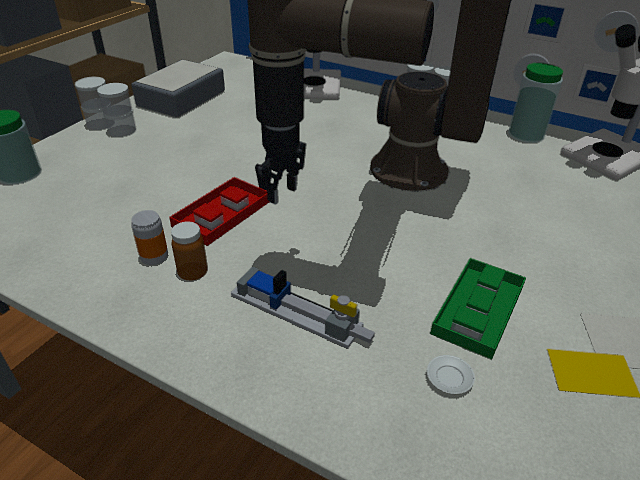

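View pics/w21.png

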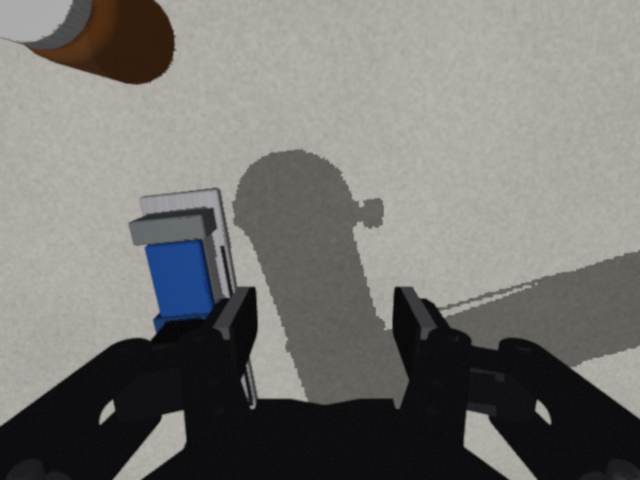

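The scene view shows the blue box clamped at (268,284) and the knob wing along the vice at (343,305). Two red boxes are in the red tray, three green in the green tray, and the bystanders are in place. The arm touches nothing.

```bash
python3 -c "
from h import *
print(manip.finish_job())"
```

```text
the job is handed in; nothing more can be done
None
```

The job is done and handed in at about 52 s of the 208 s allowed; the hand-in gives no verdict.

- **Vice:** I loosened the knob by about 1.37 rad, pulled the jaw open about 38 mm and took out the finished green box. I stood the blue-lidded box on the bed and pushed the jaw on until it pressed with roughly 6 N, by the wrist force. I then turned the knob back to within about 0.02 rad of tight, judging by the tool angle against the vice axis.
- **Filing:** The finished box and the two other green boxes are in the green tray, and both red boxes are in the red tray.
- **Last check:** The final pictures showed the blue box lid up between both jaws and the knob wing along the vice. There were three boxes in the green tray and two in the red, and the jar, dish and can were not displaced. The arm was clear of everything.
- **Disagreement:** While gripping the knob and jaw handle I measured the vice centre line 1–3 mm away from the camera reading. That is well inside the tolerances.
- **Force and grip:** The highest wrist force I saw was about 35 N, when first gripping the knob. I saw no knocked box and no slackened grip, and no check failed.

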